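# Strip the purge-gas dryer and send its cassettes for drying

### The job

Take the spent drying cassettes out of the spectrometer's purge-gas dryer: first vent it by pulling the spring sleeve of the vent valve up and turning it clockwise to its stop, so that it drops into its notch and stays up; then slide the stop collar off the end of the bar and lay it in the square steel dish while the cassettes are all still on the bar. Then slide every cassette off the bar and set them all in the perforated tray, not stacked; once it is loaded, slide the tray along the bench, without lifting it, until it lies wholly on the black mat. Leave the other things on the bench where they are.

Things in the scene. Friction and masses are not known exactly. Their poses are not given: they have to be found in the camera images.
- dryer: purge-gas dryer fixed to the bench, its clear bowl already off. Origin on the bench under the -y face of an aluminium block (72 x 60 mm, 155 tall, 80 mm round flange on that face); z up. A level steel bar, 18 mm thick, stands out 250 mm along the dryer's -y, axis 125 mm up, its first 24 mm a 32 mm hub, its end free. Base plate 150 mm wide, y -15 to 315 mm, 12 thick; two columns 190 tall at y 268 mm
- bar_end (a point): the free end of the bar, on its axis, 250 mm from the dryer's block, 125 mm above the bench
- vent_sleeve (a point): grip point of the vent sleeve: upright knurled steel cylinder 35 mm across, 41 mm tall, at y +130 mm of the dryer. The point is on its axis, 25 mm above its lower edge, 102 mm above the bench at the start. Above it a brass silencer 27 mm across, up to 147 mm above the bench; under it a notched steel ring 50 mm across, its top 4 mm below the sleeve's lower edge. z up; x, y turn with it
- vent_lift (a joint): how far the vent sleeve is lifted, 0 to 0.014 m, against a spring (3 N when down, 10 N fully up). Its tooth stands in a deep slot at 0 and must be raised at least 0.009 m before the sleeve can turn; locked in the notch it rests at about 0.0055 m
- vent_turn (a joint): turn of the vent sleeve: 0 as found, grows clockwise seen from above to an end stop at 1.05 rad (60 degrees). There the tooth drops into a shallow notch when let go and the sleeve stays up: the gas is shut off and vented. Turns easily once lifted
- collar: stop collar on the bar, outside the last cassette: dark steel square block 44 x 44 mm, 16 mm thick, 50 to 100 g, 22 mm bore; its clamp screw is already slackened, so it slides freely. Origin at its centre, y along the bore. It hangs with its centre 2 mm below the bar's axis
- cassette1: drying cassette: white square plastic block 56 x 56 mm, 24 mm thick, 60 to 130 g, 24 mm bore through the thickness. Origin at its centre; y along the bore, x and z across the flat sides. Hangs on the bar at the start, centre 3 mm below the bar's axis, 4 mm or more from its neighbours, free to slide and swing. Three to five are present (None: absent, or held)
- cassette2: another drying cassette, exactly like cassette1
- cassette3: another drying cassette, exactly like cassette1
- cassette4: another drying cassette, exactly like cassette1
- cassette5: another drying cassette, exactly like cassette1
- dish: a loose square steel dish, 120 x 120 mm outside, 16 mm tall, walls and floor 3 mm (floor 5 mm at most), open on top; origin at the centre of its underside, z up
- tray: a loose perforated aluminium tray, 126 mm (its x) by 250 mm (its y) outside, 16 mm tall, walls and floor 3 to 5 mm, about 0.35 kg, open on top; origin at the centre of its underside, z up. It slides on the bench with a friction coefficient of about 0.5 to 0.7
- tray_a (a point): lower outside corner of the tray at its - x, - y
- tray_b (a point): lower outside corner of the tray at its - x, + y
- tray_c (a point): lower outside corner of the tray at its + x, - y
- tray_d (a point): lower outside corner of the tray at its + x, + y
- mat: a thin black heat-proof mat lying flat on the bench on the far side of the tray, 180 mm (its x) by 310 mm (its y), 0.6 mm thick (no step to slide over); origin at its centre
- jar: bystander: a low clear glass sample jar with a white lid, 64 mm across, 70 mm tall; origin at its underside or middle. Leave it alone
- bottle: bystander: an amber glass bottle with a black cap, 60 mm across, 120 mm tall; origin at its underside or middle. Leave it alone
- wash: bystander: a white plastic bottle, 66 mm across, 150 mm tall; origin at its underside or middle. Leave it alone
- mortar: bystander: a small white ceramic bowl, 80 mm across, 35 mm tall; origin at its underside or middle. Leave it alone
- driver: bystander: a screwdriver, 150 mm long, lying; origin at its underside or middle. Leave it alone
- brush: bystander: a small wooden-handled brush, 160 mm long, lying; origin at its underside or middle. Leave it alone
There are look-alikes about, which are no part of the job. Leave any orange look-alike of the cassette1 alone. Leave any purple look-alike of the cassette2 alone.

How it is judged:
By the outcome, as a careful person would: the job done as asked, in the order asked, and still so for the second after the job is handed in, with the robot touching nothing.
Of cassette1, cassette2, cassette3, cassette4, cassette5 only 3 to 5 are there at a start; the rules pass over those that are not, and their reading is None.
At some moment in a run one of tray, dish may be knocked a few centimetres aside while the robot is not near it.
Once in a run the grip may slacken for a moment while it holds something.
It also fails if it takes over 210 s, if anything falls off the work surface, if the arm or the gripper's body presses on something with over 40 N, if the wrist force passes 120 N, or if a joint passes its speed limit or range.

### The arm

A 6-joint arm with a two-finger parallel gripper is mounted at the origin on the work surface. World frame = base frame: x ahead of the robot, y to its left, z up, the work surface at z = 0. Lengths are in mm, angles in rad, forces in N, time in s.
With the tool pointing down it reaches from about 400 to 925 mm from the base axis. Payload 12.5 kg.
Tool frame: the origin (TCP) lies at the very end of the fingers, on their centre line; the grasp point (between the pads) lies 19 mm behind it; z points along the fingers, x is the direction in which the jaws open and shut, and the axes are right-handed (so a half turn about z gives the same grasp; the last joint's range is limited). The gripper opens to 95 mm and grips with 3 to 60 N. Pads are 20 mm wide; open, the fingers measure 119 mm over their backs; the gripper's body (75 mm by 180 mm) begins 59 mm behind the grasp point.
Start: joints at [-1.436, 0.491, 1.559, -0, 1.092, -0.106], TCP at [149.072, -606.98, 214.661] pointing down, gripper open.
Joint ranges: [-3.1, 3.1], [-0.84, 2.19], [0.05, 2.79], [-1.13, 4.28], [0.06, 2.93], [-2.69, 2.69]. Speed limits (rad/s): [2.22, 2.22, 2.79, 3.14, 3.14, 3.14].

### API

Orientations are given as [roll, pitch, yaw] about the fixed x, y, z axes, in that order (R = Rz(yaw) Ry(pitch) Rx(roll)).
In Python, from cell import env gives the robot as it stands.
- The arm moves only by the tool arm_command, never from a script. Its argument "motion" is one flat list of numbers, 7 for each row, row after row: the opening, from -1 (shut) to 1 (fully open), then the shift along the tool's x, y, z in mm, then the turn, a rotation vector about the tool's x, y, z in degrees. In form: [fingers, dx, dy, dz, rx, ry, rz, fingers, dx, dy, dz, rx, ry, rz, ...]. A call has 1 to 20 rows; each row is the pose to reach, as a shift and turn from the pose commanded when the call began, along the tool's axes at that moment; what a row does not reach only later rows make up. A row lasts 1/10 s, in which the tool goes at most 50 mm and 8.59 degrees, less where a joint would pass 70% of its speed; a pose out of reach is approached as far as the arm can. A call with a gripper value outside its range is refused whole. The fingers move at their own pace and stop on an object; the grip force is fixed at half the most. Time passes only in rows, so rows that repeat a pose let the fingers close. It gives the time, the measured TCP pose, the force and the opening at its end, in the units of the state.
- env.state(): the state, without advancing time (a new reading comes with each control period).
- env.read_camera(name): name is "scene" or "top" or "wrist"; returns (picture, depth): 420x560x3 uint8, red, green, blue; 420x560 float32, mm along the optical axis (not along the pixel's ray), 0 where there is no reading.
- env.calibration(name): a dict with "fx", "fy", "cx", "cy" (pixels), "cam_to_world" (4x4, takes a point from camera to world coordinates). Camera axes: x right, y down, z forward; pixel columns grow to the right and rows downward; lengths in mm; the calibration is good to about 2 mm. A picture is of the moment at which its call begins: read the wrist's pose just before it. calibration takes no time and is no camera call; for the wrist camera it gives the pose at the moment of the call.
- env.job_done(): hands the job in, once; it reports no verdict.
Trained networks look in the newest picture that a camera, given by its name, has taken for a name from the list of things; names that differ only in an ending like _2 or _b are one class to them, and where a whole thing is asked for, a point or a joint stands for the part that bears it (a point fixed in the world has none). Each returns a list of dicts, best first, with "confidence" (0 to 1); they miss things now and then, are a little off and sometimes report something else, mostly with a low value. They report only what shows in the picture. A call takes as long as a camera call. They do not tell look-alikes from the thing itself.
- env.recognise(camera, label): "location" ([column, row] in pixels, amid what is visible of it).
- env.silhouettes(camera, label): "region" (420x560 bool, what is visible of it) and "location" ([column, row] in pixels, amid what is visible of it).
- env.spot_point(camera, label): "location" ([column, row] in pixels: a listed point, or the origin of a listed thing).
The state is a dict: "t": time; "joints": joint angles; "qvel": joint speeds; "tau": joint torques, N m; "eef_pos": TCP position; "tcp_rot": TCP orientation; "ft_force": force on the tool from outside, world axes, zero at the start; "moment": the same for the moment, N m; "opening": opening from 0.0 (shut) to 1.0 (fully open).
Only numpy, scipy, OpenCV 4.12 (cv2) and the standard library are available. Lean on these libraries where they do the work, as an engineer would, in place of code of your own. Each camera call takes 0.05 s, during which the arm holds its last target.

## Working session

There is one attempt and no reset: what is moved stays moved. The work goes in short steps, Python scripts to look and compute and a tool call to move; the robot and the scene stay as the last step left them, time stands still between calls to the robot, and variables do not carry over. Pictures are saved under pics/ and viewed, and the job is handed in when it is done.

Besides the shell and the picture viewer there is one more tool, called after "Emit:" as name(argument=value, ...) on one line, values as JSON. arm_command: Moves the arm, as the interface text tells. Its arguments: {"type":"object","properties":{"motion":{"type":"array","items":{"type":"number"}}},"required":["motion"]}

```bash
ls -la; mkdir -p pics
cat > h.py <<'E'
import numpy as np, cv2
from cell import env
def save(n,img,s=1.0):
    im=cv2.cvtColor(img,cv2.COLOR_RGB2BGR)
    if s!=1: im=cv2.resize(im,None,fx=s,fy=s,interpolation=cv2.INTER_CUBIC)
    cv2.imwrite('pics/'+n+'.png',im)
def cloud(cam,depth,cal=None):
    c=cal or env.calibration(cam)
    h,w=depth.shape
    u,v=np.meshgrid(np.arange(w),np.arange(h))
    P=np.stack([(u-c['cx'])/c['fx']*depth,(v-c['cy'])/c['fy']*depth,depth,np.ones_like(depth)],-1)
    return (P@np.array(c['cam_to_world']).T)[...,:3]
def proj(cam,p,cal=None):
    c=cal or env.calibration(cam)
    q=np.linalg.inv(np.array(c['cam_to_world']))@np.append(p,1)
    return c['fx']*q[0]/q[2]+c['cx'],c['fy']*q[1]/q[2]+c['cy']
E
python3 - <<'E'
from h import *
s=env.state(); print(s)
for c in('scene','top','wrist'):
    p,d=env.read_camera(c); save('a_'+c,p,1.4); np.savez('/tmp/'+c,p=p,d=d)
    print(c,np.array(env.calibration(c)['cam_to_world']).round(2).tolist(),env.calibration(c)['fx'])
E
```

```text
total 12
drwxr-xr-x  3 agent agent 4096 Dec  6 23:52 .
drwxr-xr-x 23 root  root  4096 Dec  6 23:52 ..
drwxr-xr-x  2 agent agent 4096 Dec  6 23:52 pics
{'t': 0.0, 'joints': array([-1.43560927e+00,  4.91591356e-01,  1.55948992e+00, -1.66040506e-05,
        1.09167260e+00, -1.05628517e-01]), 'qvel': array([-7.74180995e-04, -7.84786845e-04, -4.89660306e-04, -5.53515594e-04,
       -3.84555676e-05, -8.26979554e-04]), 'tau': array([ 5.04594827e-04, -6.12632918e+01, -2.58177388e+01,  6.92465343e-02,
        4.80210793e-02, -1.02909007e-04]), 'eef_pos': array([ 149.02528162, -606.70894112,  214.02805287]), 'tcp_rot': array([-3.14148487e+00,  1.15630826e-03, -1.32997303e+00]), 'ft_force': array([0.34595383, 0.299955  , 0.03993392]), 'moment': array([-0.04196997, -0.02577304,  0.03146132]), 'opening': 1.0042856279593917}
scene [[0.53, 0.55, -0.64, 1381.66], [0.85, -0.35, 0.4, -562.88], [-0.01, -0.76, -0.65, 945.39], [0.0, 0.0, 0.0, 1.0]] 495.31643711084695
top [[-0.01, -0.99, 0.17, 360.61], [-1.0, 0.01, -0.0, -89.8], [-0.0, -0.17, -0.99, 1212.79], [0.0, 0.0, 0.0, 1.0]] 394.2544532193235
wrist [[0.24, -0.93, -0.27, 224.84], [-0.97, -0.23, -0.07, -588.25], [-0.0, 0.28, -0.96, 383.67], [0.0, 0.0, 0.0, 1.0]] 293.60296969079457
```

View pics/a_scene.png

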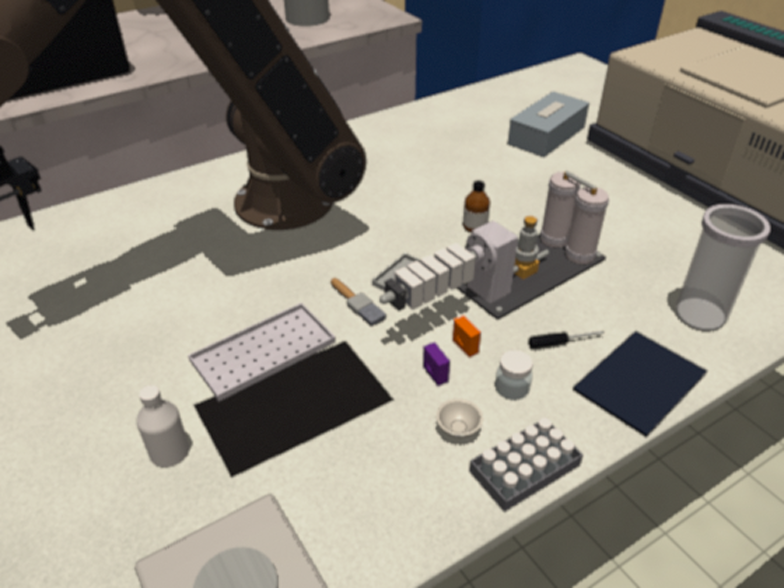

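View pics/a_top.png

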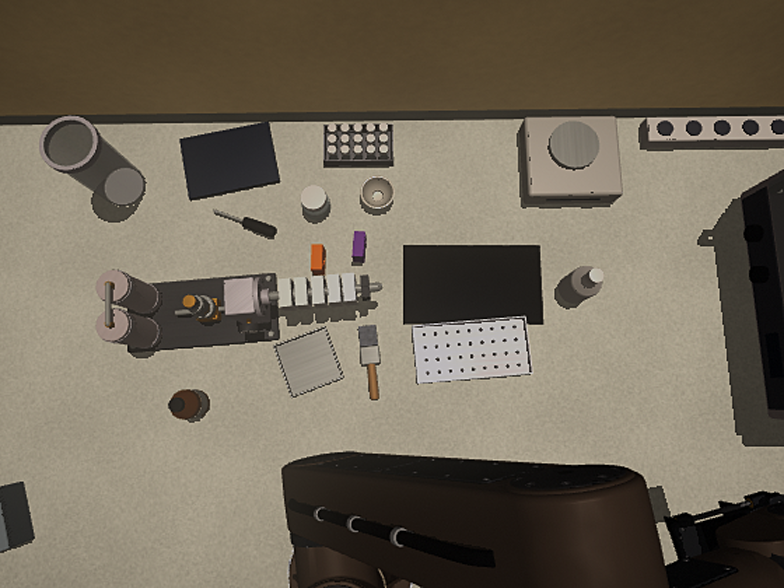

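View pics/a_wrist.png

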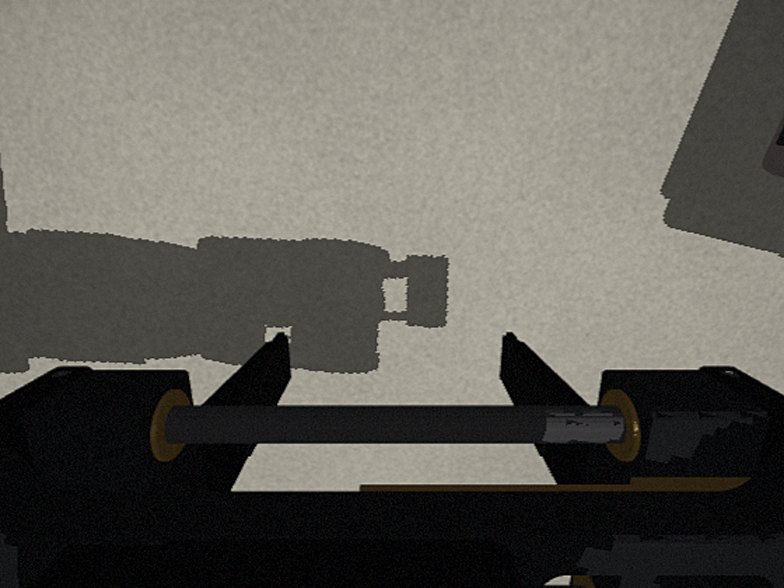

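Run:
```python
from h import *
z=np.load('/tmp/top.npz'); p,d=z['p'],z['d']
save('b_top',p[160:300,70:410],2.35)
z2=np.load('/tmp/scene.npz'); 
save('b_scene',z2['p'][110:260,240:440],4)
for cam in('top','scene'):
  env.read_camera(cam)
  D=(z if cam=='top' else z2)['d']
  C=cloud(cam,D)
  for n in ['dryer','collar','cassette1','dish','tray','mat','jar','bottle','wash','mortar','driver','brush']:
    r=env.silhouettes(cam,n)
    for q in r:
      m=q['region']&(D>0)
      if m.sum()<5: continue
      P=C[m]; print(cam,n,round(q['confidence'],2),np.round(q['location']),'med',np.median(P,0).round(0),'lo',np.percentile(P,3,0).round(0),'hi',np.percentile(P,97,0).round(0))
  for n in ['bar_end','vent_sleeve','dryer','tray_a','tray_b','tray_c','tray_d','cassette1','collar','dish','mat','tray']:
    print(cam,'pt',n,[(np.round(q['location'],1).tolist(),round(q['confidence'],2)) for q in env.spot_point(cam,n)])
print(env.state()['t'])
```

```text
top dryer 0.9 [133. 223.] med [535. 353.  58.] lo [470. 162.   8.] hi [612. 462. 175.]
top dryer 0.61 [249. 206.] med [566.  -6. 150.] lo [541. -19. 106.] hi [596.   9. 153.]
top dryer 0.31 [224. 148.] med [774.  73.  68.] lo [754.  47.  12.] hi [806. 100.  74.]
top collar 0.41 [263. 210.] med [566. -41. 145.] lo [550. -47. 120.] hi [589. -33. 148.]
top collar 0.3 [270. 137.] med [812. -64.  21.] lo [774. -96.   3.] hi [839. -30.  37.]
top cassette1 0.79 [238. 205.] med [563.  19. 149.] lo [539.   8. 112.] hi [593.  33. 154.]
top cassette1 0.77 [204. 213.] med [554. 115. 149.] lo [532. 104. 115.] hi [583. 128. 153.]
top cassette1 0.72 [226. 183.] med [652.  66.  55.] lo [627.  56.   4.] hi [681.  81.  59.]
top cassette1 0.71 [213. 209.] med [558.  85. 150.] lo [534.  73. 108.] hi [588.  99. 153.]
top cassette1 0.65 [256. 174.] med [679. -22.  55.] lo [655. -34.  16.] hi [708. -13.  59.]
top cassette1 0.64 [248. 207.] med [566. -10. 149.] lo [541. -21.   1.] hi [596.   3. 153.]
top cassette1 0.52 [227. 204.] med [564.  52. 149.] lo [537.  40. 121.] hi [591.  65. 154.]
top dish 0.66 [2
[... 5059 characters left out ...]
239.2, 242.1], 0.86), ([137.0, 254.1], 0.83), ([213.9, 220.5], 0.76), ([186.3, 249.9], 0.71), ([158.7, 282.7], 0.61)]
scene pt tray_d [([239.2, 242.1], 0.86), ([137.0, 254.1], 0.83), ([213.9, 220.5], 0.76), ([186.3, 249.9], 0.71), ([158.7, 282.7], 0.61)]
scene pt cassette1 [([310.5, 262.8], 0.91), ([302.0, 199.7], 0.81), ([293.0, 205.3], 0.65), ([335.4, 241.4], 0.63), ([312.1, 197.8], 0.55), ([319.5, 193.1], 0.52), ([329.0, 187.2], 0.49)]
scene pt collar [([279.5, 207.9], 0.47)]
scene pt dish [([294.8, 196.5], 0.71)]
scene pt mat [([121.9, 324.7], 0.32)]
scene pt tray [([239.2, 242.1], 0.86), ([137.0, 254.1], 0.83), ([213.9, 220.5], 0.76), ([186.3, 249.9], 0.71), ([158.7, 282.7], 0.61)]
2.65
```

View pics/b_top.png

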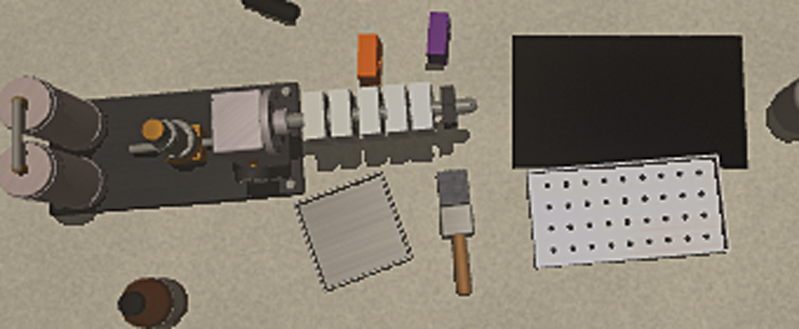

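View pics/b_scene.png

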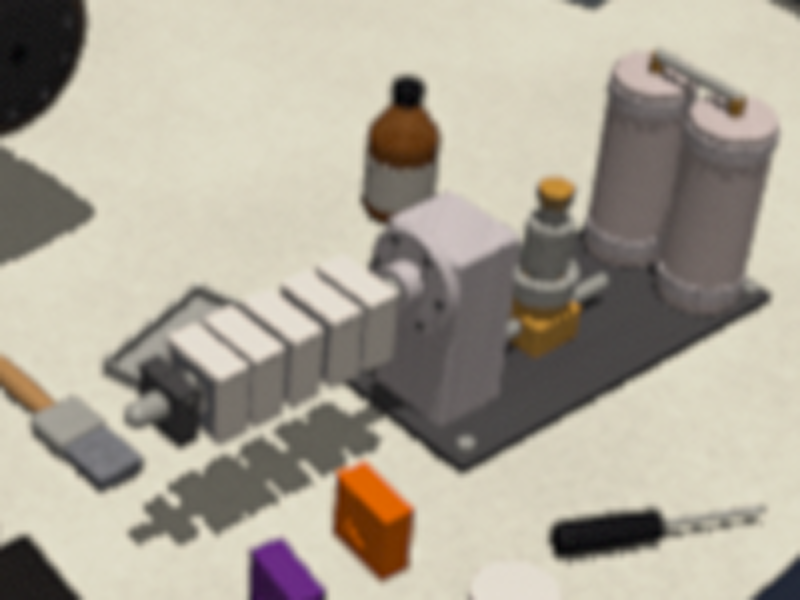

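Run:
```python
from h import *
for cam in('top','scene'):
  D=np.load(f'/tmp/{cam}.npz')['d'];C=cloud(cam,D);X,Y,Z=C[...,0],C[...,1],C[...,2]
  ok=D>0
  # cassette tops
  m=ok&(Z>140)&(Z<160)&(X>500)&(X<630)&(Y>-60)&(Y<132)
  P=C[m]
  print(cam,'tops n',len(P),'z',np.percentile(P[:,2],[5,50,95]))
  h=np.histogram(P[:,1],bins=np.arange(-60,135,3)); print(list(zip(h[1].astype(int),h[0])))
  for lo,hi in [(-50,-31),(-21,3),(8,33),(39,65),(73,99),(104,128)]:
    q=P[(P[:,1]>lo)&(P[:,1]<hi)]
    if len(q): print(lo,hi,len(q),'x',np.percentile(q[:,0],[2,50,98]).round(1),'mid',(q[:,0].min()+q[:,0].max())/2)
  # bar
  m=ok&(Z>110)&(Z<140)&(Y<-48)&(Y>-90)&(X>530)&(X<600);q=C[m]
  if len(q): print('bar',len(q),q.min(0),q.max(0),np.median(q,0))
  # block top
  m=ok&(Z>150)&(Z<160)&(Y>140)&(Y<250)&(X>480)&(X<620);q=C[m][:,:2].astype(np.float32)
  print('block',len(q),cv2.minAreaRect(q), q.min(0),q.max(0))
  m=ok&(Z>138)&(Z<152)&(Y>240)&(Y<330)&(X>480)&(X<620);q=C[m]
  print('silencer',len(q),q.min(0),q.max(0),q.mean(0))
  m=ok&(Z>112)&(Z<124)&(Y>240)&(Y<330)&(X>480)&(X<620);q=C[m]
  print('sleeve top',len(q),q.min(0),q.max(0),q.mean(0))
  m=ok&(Z>180)&(Z<230)&(Y>340)&(Y<520)&(X>450)&(X<650);q=C[m]
  print('cols',len(q),q.min(0),q.max(0),q.mean(0))
  m=ok&(Z>8)&(Z<16)&(Y>150)&(Y<520)&(X>440)&(X<650);q=C[m][:,:2].astype(np.float32)
  print('plate',len(q),cv2.minAreaRect(q))
  for n,b in dict(tray=(380,535,-405,-130),dish=(350,510,20,165)).items():
    m=ok&(Z>9)&(Z<20)&(X>b[0])&(X<b[1])&(Y>b[2])&(Y<b[3])
    if n=='dish': m&=(Y>15)
    q=C[m][:,:2].astype(np.float32); print(n,len(q),cv2.minAreaRect(q))
  img=np.load(f'/tmp/{cam}.npz')['p'].astype(int)
  m=ok&(img.max(2)<45)&(Z<6)&(abs(X-605)<110)&(abs(Y+273)<175);q=C[m][:,:2].astype(np.float32)
  m2=cv2.morphologyEx(m.astype(np.uint8),cv2.MORPH_OPEN,np.ones((3,3)))>0;q=C[m2][:,:2].astype(np.float32)
  print('mat',len(q),cv2.minAreaRect(q))
```

```text
top tops n 1043 z [143.48912595 149.62452198 152.95415692]
[(np.int64(-60), np.int64(0)), (np.int64(-57), np.int64(0)), (np.int64(-54), np.int64(0)), (np.int64(-51), np.int64(0)), (np.int64(-48), np.int64(11)), (np.int64(-45), np.int64(16)), (np.int64(-42), np.int64(17)), (np.int64(-39), np.int64(15)), (np.int64(-36), np.int64(16)), (np.int64(-33), np.int64(17)), (np.int64(-30), np.int64(1)), (np.int64(-27), np.int64(0)), (np.int64(-24), np.int64(2)), (np.int64(-21), np.int64(15)), (np.int64(-18), np.int64(20)), (np.int64(-15), np.int64(20)), (np.int64(-12), np.int64(20)), (np.int64(-9), np.int64(21)), (np.int64(-6), np.int64(21)), (np.int64(-3), np.int64(35)), (np.int64(0), np.int64(25)), (np.int64(3), np.int64(6)), (np.int64(6), np.int64(8)), (np.int64(9), np.int64(20)), (np.int64(12), np.int64(21)), (np.int64(15), np.int64(19)), (np.int64(18), np.int64(20)), (np.int64(21), np.int64(23)), (np.int64(24), np.int64(20)), (np.int64(27), np.int64(23)), (np.int64(30), np.int64(27)), (np.int64(33), np.int64(6)), (np.int64(36), np.int64(1)), (np.int64(39), np.int64(14)), (np.int64(42), np.
[... 5074 characters left out ...]
sleeve top 67 [527.05671282 285.89870605 112.07956566] [561.14351726 320.76382114 123.73984023] [549.46108192 298.78473402 117.51631946]
cols 101 [489.94258889 430.33088329 180.51515683] [578.32911011 449.84517051 193.84590999] [537.82527821 440.08516461 187.23456599]
plate 1437 ((545.2368774414062, 322.42132568359375), (151.47540283203125, 330.13916015625), 5.191496849060059)
tray 609 ((453.8587341308594, -264.90234375), (132.0255889892578, 253.3935546875), 4.162784576416016)
dish 94 ((391.3778991699219, 76.84979248046875), (40.68785095214844, 124.57220458984375), 16.57463264465332)
mat 6247 ((600.7775268554688, -274.41448974609375), (303.812744140625, 177.23963928222656), 89.6939697265625)
```

```bash
cat >> h.py <<'E'
from scipy.spatial.transform import Rotation as Ro
def to(*wps,yaw=None,R=None):
    """print tool-frame shifts for world TCP waypoints; final yaw (tool down)"""
    s=env.state(); R0=Ro.from_euler('xyz',s['tcp_rot'])
    if yaw is not None: R=Ro.from_euler('xyz',[np.pi,0,yaw])
    rv=np.degrees((R0.inv()*R).as_rotvec()).round(1) if R is not None else None
    print('t',round(s['t'],2),'pos',s['eef_pos'].round(1),'rpy',s['tcp_rot'].round(3),'F',s['ft_force'].round(1),'open',round(float(s['opening']),3))
    for w in wps: print('  ',w,'->',R0.inv().apply(np.array(w,float)-s['eef_pos']).round(1))
    print('  rv',rv)
E
python3 -c "
from h import *
to((600,-250,300),yaw=0.6)"
```

```text
t 2.65 pos [ 149.1 -607.   214.7] rpy [ 3.142 -0.    -1.33 ] F [-0.3  1.1 -0.1] open 0.996
   (600, -250, 300) -> [-239.1 -523.   -85.4]
  rv [   0.    -0.  -110.6]
```

Emit:
arm_command(motion=[1, -239, -523, -85, 0, 0, -110.6, 1, -239, -523, -85, 0, 0, -110.6, 1, -239, -523, -85, 0, 0, -110.6, 1, -239, -523, -85, 0, 0, -110.6, 1, -239, -523, -85, 0, 0, -110.6, 1, -239, -523, -85, 0, 0, -110.6, 1, -239, -523, -85, 0, 0, -110.6, 1, -239, -523, -85, 0, 0, -110.6, 1, -239, -523, -85, 0, 0, -110.6, 1, -239, -523, -85, 0, 0, -110.6, 1, -239, -523, -85, 0, 0, -110.6, 1, -239, -523, -85, 0, 0, -110.6, 1, -239, -523, -85, 0, 0, -110.6, 1, -239, -523, -85, 0, 0, -110.6, 1, -239, -523, -85, 0, 0, -110.6, 1, -239, -523, -85, 0, 0, -110.6])

```text
t: 4.25
eef_pos: [599.5, -250.7, 299.7]
tcp_rot: [3.142, 0.0, 0.596]
ft_force: [-0.0, 0.0, -0.6]
opening: 1.0
```

```bash
python3 -c "
from h import *
to((546,304.3,260),yaw=0.6)"
```

```text
t 4.25 pos [ 599.5 -250.7  299.7] rpy [3.142 0.    0.596] F [-0.   0.  -0.6] open 1.0
   (546, 304.3, 260) -> [ 267.5 -489.2   39.6]
  rv [ 0.   0.  -0.2]
```

Emit:
arm_command(motion=[1, 267, -489, 40, 0, 0, 0, 1, 267, -489, 40, 0, 0, 0, 1, 267, -489, 40, 0, 0, 0, 1, 267, -489, 40, 0, 0, 0, 1, 267, -489, 40, 0, 0, 0, 1, 267, -489, 40, 0, 0, 0, 1, 267, -489, 40, 0, 0, 0, 1, 267, -489, 40, 0, 0, 0, 1, 267, -489, 40, 0, 0, 0, 1, 267, -489, 40, 0, 0, 0, 1, 267, -489, 40, 0, 0, 0, 1, 267, -489, 40, 0, 0, 0, 1, 267, -489, 40, 0, 0, 0, 1, 267, -489, 40, 0, 0, 0])

```text
t: 5.65
eef_pos: [544.3, 302.9, 259.7]
tcp_rot: [3.141, 0.0, 0.599]
ft_force: [-0.2, -1.1, -0.2]
opening: 1.001
```

Run:
```python
from h import *
to((546,304.3,84),yaw=0.6)
c=env.calibration('wrist');p,d=env.read_camera('wrist');save('c_w',p,1.4)
C=cloud('wrist',d,c);ok=d>0
for lo,hi in[(138,152),(112,122)]:
  m=ok&(C[...,2]>lo)&(C[...,2]<hi)&(abs(C[...,0]-546)<35)&(abs(C[...,1]-304)<35);q=C[m]
  print(len(q),q.min(0).round(1),q.max(0).round(1),q.mean(0).round(1))
  print(cv2.minEnclosingCircle(q[:,:2].astype(np.float32)))
print(env.spot_point('wrist','vent_sleeve'))
```

```text
t 5.65 pos [544.3 302.9 259.7] rpy [3.141 0.    0.599] F [-0.2 -1.1 -0.2] open 1.001
   (546, 304.3, 84) -> [  2.2  -0.3 175.7]
  rv [ 0.   0.  -0.1]
597 [530.7 291.5 138. ] [558.1 319.1 148.1] [543.8 306.2 145.7]
((544.4513549804688, 305.4499206542969), 13.971946716308594)
283 [526.7 290.3 112.1] [561.5 323.3 121.5] [539.3 312.9 116.8]
((543.7608642578125, 306.35333251953125), 17.873842239379883)
[{'location': [283.7, 194.6], 'confidence': 0.85}]
```

View pics/c_w.png

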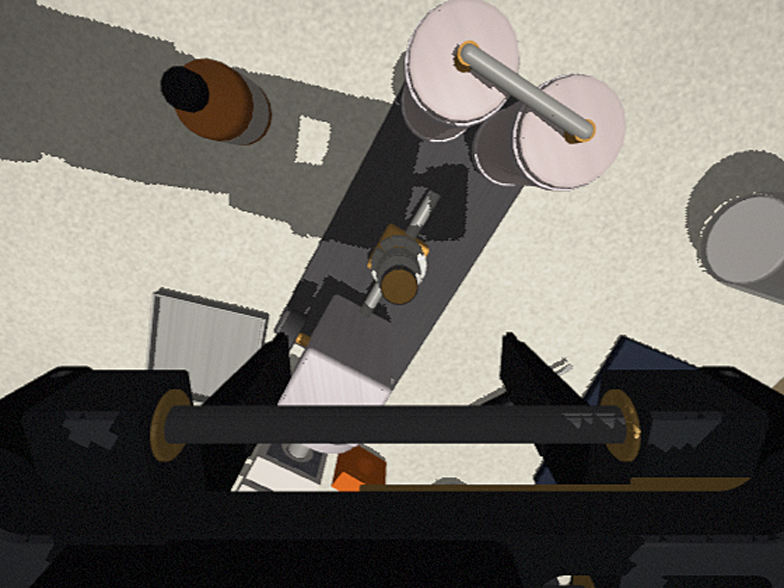

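Emit:
arm_command(motion=[1, 2, -1, 45, 0, 0, 0, 1, 2, -1, 90, 0, 0, 0, 1, 2, -1, 130, 0, 0, 0, 1, 2, -1, 160, 0, 0, 0, 1, 2, -1, 175.5, 0, 0, 0, 1, 2, -1, 175.5, 0, 0, 0, -1, 2, -1, 175.5, 0, 0, 0, -1, 2, -1, 175.5, 0, 0, 0, -1, 2, -1, 175.5, 0, 0, 0, -1, 2, -1, 175.5, 0, 0, 0, -1, 2, -1, 175.5, 0, 0, 0, -1, 2, -1, 175.5, 0, 0, 0, -1, 2, -1, 175.5, 0, 0, 0, -1, 2, -1, 175.5, 0, 0, 0])

```text
t: 7.15
eef_pos: [545.1, 306.2, 84.1]
tcp_rot: [3.141, 0.0, 0.6]
ft_force: [0.7, -0.3, -1.2]
opening: 0.386
```

Emit:
arm_command(motion=[-1, 0, 0, 0, 0, 0, 0, -1, 0, 0, -4, 0, 0, 0, -1, 0, 0, -8, 0, 0, 0, -1, 0, 0, -12, 0, 0, 0, -1, 0, 0, -12, 0, 0, 0, -1, 0, 0, -12, 0, 0, 0])

```text
t: 7.75
eef_pos: [545.2, 306.2, 95.9]
tcp_rot: [3.142, -0.0, 0.6]
ft_force: [4.0, 4.6, -9.8]
opening: 0.362
```

Emit:
arm_command(motion=[-1, 0, 0, 0, 0, 0, 6, -1, 0, 0, 0, 0, 0, 12, -1, 0, 0, 0, 0, 0, 18, -1, 0, 0, 0, 0, 0, 24, -1, 0, 0, 0, 0, 0, 30, -1, 0, 0, 0, 0, 0, 36, -1, 0, 0, 0, 0, 0, 42, -1, 0, 0, 0, 0, 0, 48, -1, 0, 0, 0, 0, 0, 54, -1, 0, 0, 0, 0, 0, 59, -1, 0, 0, 0, 0, 0, 62, -1, 0, 0, 0, 0, 0, 65, -1, 0, 0, 0, 0, 0, 65])

```text
t: 9.05
eef_pos: [545.9, 306.1, 96.0]
tcp_rot: [-3.141, -0.002, -0.534]
ft_force: [6.7, 3.6, -9.2]
opening: 0.363
```

```bash
python3 -c "
from h import *
s=env.state();print(s['moment'],s['ft_force'],s['eef_pos'])"
```

```text
[ 0.42500402 -1.31414553  0.6406943 ] [ 6.70498719  3.63949444 -9.18005223] [545.89002758 306.11603842  95.98250864]
```

Emit:
arm_command(motion=[-1, 0, 0, 3, 0, 0, 0, -1, 0, 0, 6, 0, 0, 0, -1, 0, 0, 6, 0, 0, 0, 1, 0, 0, 6, 0, 0, 0, 1, 0, 0, 6, 0, 0, 0, 1, 0, 0, 6, 0, 0, 0, 1, 0, 0, 6, 0, 0, 0, 1, 0, 0, 6, 0, 0, 0, 1, 0, 0, 6, 0, 0, 0, 1, 0, 0, -40, 0, 0, 0, 1, 0, 0, -90, 0, 0, 0, 1, 0, 0, -140, 0, 0, 0, 1, 0, 0, -180, 0, 0, 0, 1, 0, 0, -180, 0, 0, 0])

```text
t: 10.45
eef_pos: [546.5, 306.8, 282.2]
tcp_rot: [-3.134, -0.006, -0.534]
ft_force: [0.3, 0.5, -0.3]
opening: 0.999
```

Run:
```python
from h import *
to((571,-40,250),yaw=0.074)
c=env.calibration('wrist');p,d=env.read_camera('wrist');save('d_w',p[100:250,180:380],4)
C=cloud('wrist',d,c);ok=d>0
m=ok&(abs(C[...,0]-545)<22)&(abs(C[...,1]-305.5)<22);q=C[m]
print(np.histogram(q[:,2],bins=np.arange(60,160,3)))
p,d=env.read_camera('scene');save('d_s',p[120:220,330:450],6)
```

```text
t 10.45 pos [546.5 306.8 282.2] rpy [-3.134 -0.006 -0.534] F [ 0.3  0.5 -0.3] open 0.999
   (571, -40, 250) -> [197.4 286.3  31.1]
  rv [ -0.3  -0.4 -34.8]
(array([ 14,  15,  11,  82, 165,   2,   2,   3,  33,   8,   4,  13,  14,
        11,   8,  17,  13,   8,  27,  21, 190,  23,   0,   0,   1,  17,
        14,  22, 413,  66,   0,   0,   0]), array([ 60,  63,  66,  69,  72,  75,  78,  81,  84,  87,  90,  93,  96,
        99, 102, 105, 108, 111, 114, 117, 120, 123, 126, 129, 132, 135,
       138, 141, 144, 147, 150, 153, 156, 159]))
```

View pics/d_w.png

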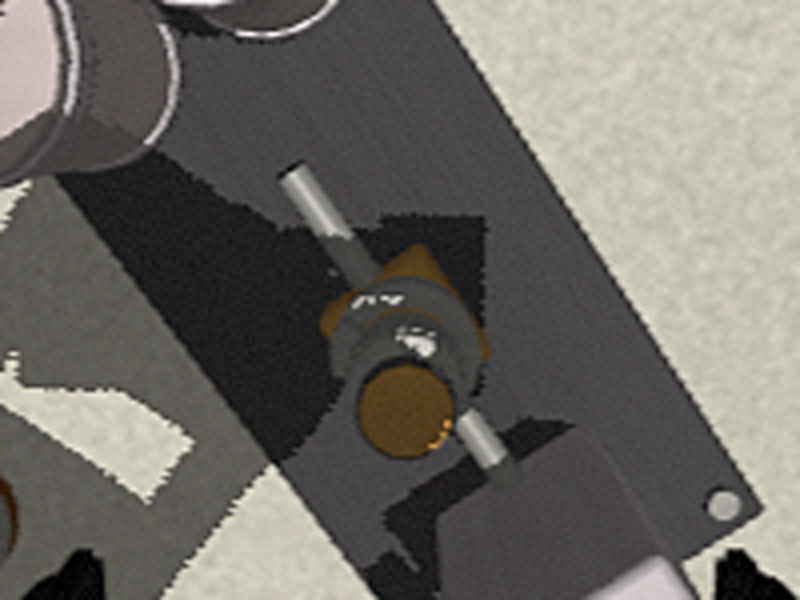

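View pics/d_s.png

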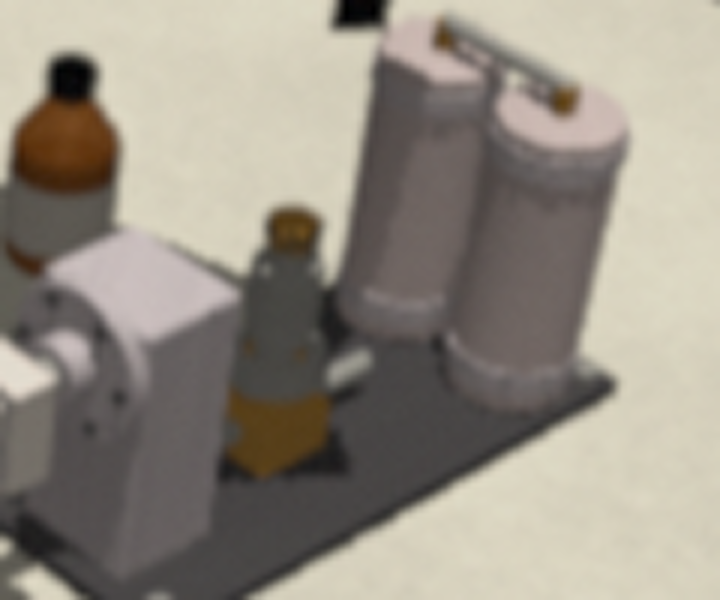

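Emit:
arm_command(motion=[1, 197, 286, 31, -0.3, -0.4, -34.8, 1, 197, 286, 31, -0.3, -0.4, -34.8, 1, 197, 286, 31, -0.3, -0.4, -34.8, 1, 197, 286, 31, -0.3, -0.4, -34.8, 1, 197, 286, 31, -0.3, -0.4, -34.8, 1, 197, 286, 31, -0.3, -0.4, -34.8, 1, 197, 286, 31, -0.3, -0.4, -34.8, 1, 197, 286, 31, -0.3, -0.4, -34.8, 1, 197, 286, 31, -0.3, -0.4, -34.8, 1, 197, 286, 31, -0.3, -0.4, -34.8])

```text
t: 11.55
eef_pos: [568.8, -39.5, 244.3]
tcp_rot: [3.139, 0.01, 0.073]
ft_force: [0.3, 0.7, 0.8]
opening: 1.003
```

Run:
```python
from h import *
to((571,-40,113),yaw=0.074)
c=env.calibration('wrist');p,d=env.read_camera('wrist');save('e_w',p,1.4)
C=cloud('wrist',d,c);ok=d>0
P=C[ok&(C[...,2]>141)&(C[...,2]<156)&(C[...,0]>500)&(C[...,0]<620)]
h=np.histogram(P[:,1],bins=np.arange(-60,135,3)); print(list(zip(h[1].astype(int).tolist(),h[0].tolist())))
for lo,hi in [(-50,-29),(-21,3),(8,33),(39,65),(73,99),(104,128)]:
    q=P[(P[:,1]>lo)&(P[:,1]<hi)]
    if len(q): print(lo,hi,len(q),'x',np.percentile(q[:,0],[1,99]).round(1),'mid',np.percentile(q[:,0],[1,99]).mean().round(1),'y',np.percentile(q[:,1],[1,99]).round(1))
m=ok&(C[...,2]>110)&(C[...,2]<140)&(C[...,1]<-50)&(C[...,1]>-90)&(C[...,0]>540)&(C[...,0]<600);q=C[m]
if len(q): print('bar',len(q),q.min(0),q.max(0))
```

```text
t 11.55 pos [568.8 -39.5 244.3] rpy [3.139 0.01  0.073] F [0.3 0.7 0.8] open 1.003
   (571, -40, 113) -> [  3.4   0.4 131.3]
  rv [ 0.1  0.6 -0. ]
[(-60, 0), (-57, 0), (-54, 0), (-51, 4), (-48, 93), (-45, 134), (-42, 135), (-39, 141), (-36, 141), (-33, 117), (-30, 1), (-27, 0), (-24, 17), (-21, 134), (-18, 195), (-15, 196), (-12, 199), (-9, 201), (-6, 209), (-3, 196), (0, 217), (3, 149), (6, 15), (9, 150), (12, 213), (15, 218), (18, 215), (21, 225), (24, 224), (27, 227), (30, 211), (33, 74), (36, 0), (39, 117), (42, 232), (45, 239), (48, 242), (51, 243), (54, 251), (57, 249), (60, 260), (63, 176), (66, 16), (69, 0), (72, 153), (75, 276), (78, 272), (81, 263), (84, 285), (87, 278), (90, 279), (93, 281), (96, 198), (99, 21), (102, 161), (105, 342), (108, 310), (111, 304), (114, 309), (117, 311), (120, 304), (123, 318), (126, 254), (129, 51)]
-50 -29 766 x [548.8 591.7] mid 570.3 y [-47.7 -30.3]
-21 3 1547 x [540.6 595.6] mid 568.1 y [-20.3   2.8]
8 33 1697 x [538.4 593.3] mid 565.9 y [ 9.1 32.7]
39 65 1969 x [536.1 590.9] mid 563.5 y [40.  64.6]
73 99 2260 x [533.6 588.5] mid 561.0 y [73.5 98.3]
104 128 2488 x [531.4 586.4] mid 558.9 y [104.3 127.7]
bar 293 [562.73478572 -71.94988322 125.21974006] [581.12673937 -51.06194432 134.80950625]
```

View pics/e_w.png

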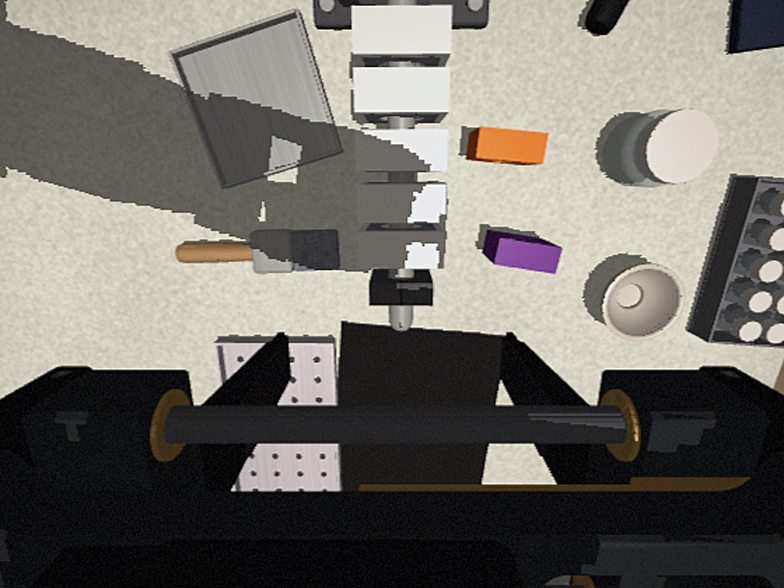

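Emit:
arm_command(motion=[1, 3, -0.4, 45, 0.1, 0.6, 0, 1, 3, -0.4, 90, 0.1, 0.6, 0, 1, 3, -0.4, 120, 0.1, 0.6, 0, 1, 3, -0.4, 133.5, 0.1, 0.6, 0, 1, 3, -0.4, 133.5, 0.1, 0.6, 0, -1, 3, -0.4, 133.5, 0.1, 0.6, 0, -1, 3, -0.4, 133.5, 0.1, 0.6, 0, -1, 3, -0.4, 133.5, 0.1, 0.6, 0, -1, 3, -0.4, 133.5, 0.1, 0.6, 0, -1, 3, -0.4, 133.5, 0.1, 0.6, 0, -1, 3, -0.4, 133.5, 0.1, 0.6, 0, -1, 3, -0.4, 133.5, 0.1, 0.6, 0])

```text
t: 12.8
eef_pos: [571.0, -40.2, 111.7]
tcp_rot: [3.14, -0.002, 0.073]
ft_force: [0.7, 0.1, 0.9]
opening: 0.469
```

```bash
python3 -c "
from h import *
to((570.6+.0735*70,-39.2-70,113),yaw=0.074)"
```

```text
t 12.8 pos [571.  -40.2 111.7] rpy [ 3.14e+00 -2.00e-03  7.30e-02] F [0.7 0.1 0.9] open 0.469
   (575.745, -109.2, 113) -> [-0.3 69.1 -1.3]
  rv [ 0.1 -0.1 -0.1]
```

Emit:
arm_command(motion=[-1, 0, 0, -2, 0, 0, 0, -1, 0, 12, -2, 0, 0, 0, -1, 0, 24, -2, 0, 0, 0, -1, 0, 36, -2, 0, 0, 0, -1, 0, 48, -2, 0, 0, 0, -1, 0, 60, -2, 0, 0, 0, -1, 0, 70, -2, 0, 0, 0, -1, 0, 70, -2, 0, 0, 0, -1, 0, 70, -2, 0, 0, 0])

```text
t: 13.7
eef_pos: [576.0, -110.1, 113.6]
tcp_rot: [3.141, -0.002, 0.073]
ft_force: [0.2, -0.4, -0.5]
opening: 0.463
```

Run:
```python
from h import *
p,d=env.read_camera('scene');save('f_s',p[150:300,180:380],4);p,d=env.read_camera('top');save('f_t',p,1.4)
C=cloud('top',d);ok=d>0;X,Y,Z=[C[...,i] for i in range(3)]
for r in env.silhouettes('top','dish')[:2]:
  m=r['region']&ok&(Z<22)&(X<520);q=C[m][:,:2].astype(np.float32)
  if len(q)>20: print(r['confidence'],len(q),cv2.minAreaRect(q),q.min(0),q.max(0),np.median(C[m][:,2]))
to((433,92,150))
```

```text
0.82 255 ((462.47857666015625, 126.12361145019531), (45.657386779785156, 72.06106567382812), 27.830703735351562) [430.54248  100.284935] [491.5748 165.3511] 3.70422803640281
t 13.85 pos [ 576.1 -109.5  113.7] rpy [ 3.141e+00 -2.000e-03  7.400e-02] F [-0.9 -0.4 -1.6] open 0.461
   (433, 92, 150) -> [-127.8 -211.5  -36.8]
  rv None
```

View pics/f_s.png

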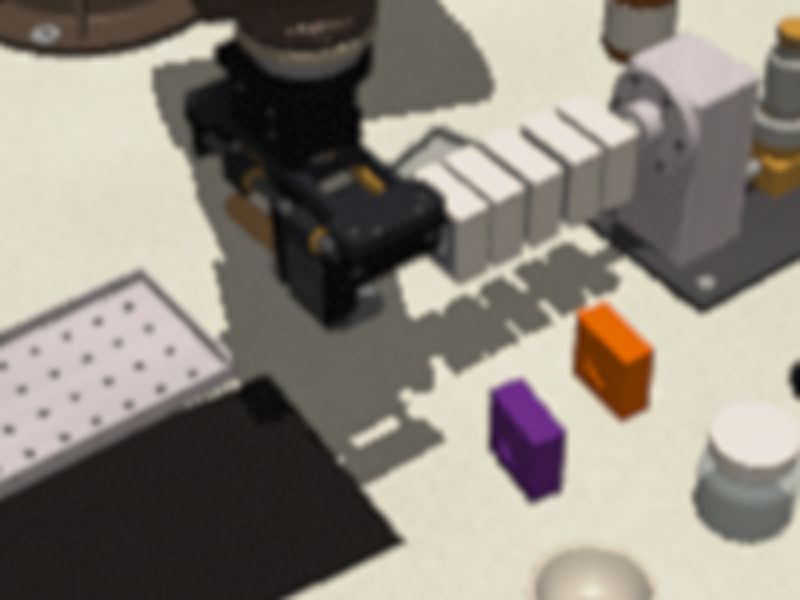

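View pics/f_t.png

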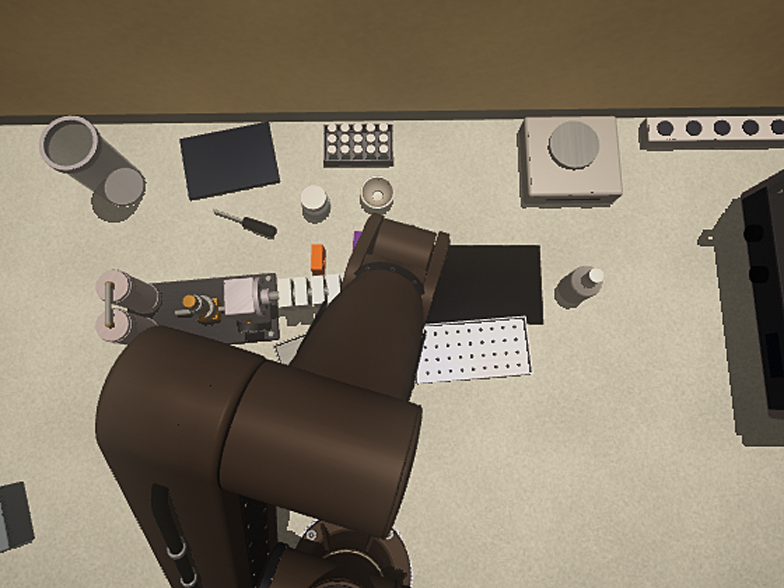

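Emit:
arm_command(motion=[-1, 0, 0, -45, 0, 0, 0, -1, 0, 0, -90, 0, 0, 0, -1, -30, -50, -115, 0, 0, 0, -1, -60, -100, -115, 0, 0, 0, -1, -95, -155, -115, 0, 0, 0, -1, -128, -190, -115, 0, 0, 0, -1, -128, -190, -115, 0, 0, 0, -1, -128, -190, -115, 0, 0, 0])

```text
t: 14.65
eef_pos: [431.4, 72.8, 228.6]
tcp_rot: [3.141, -0.002, 0.077]
ft_force: [-0.9, -0.5, -1.0]
opening: 0.458
```

Run:
```python
from h import *
to((433,92,50))
c=env.calibration('wrist');p,d=env.read_camera('wrist');save('g_w',p,1.4)
C=cloud('wrist',d,c);ok=d>0
m=ok&(C[...,2]>9)&(C[...,2]<20)&(C[...,0]>340)&(C[...,0]<510)&(C[...,1]<175)&(C[...,1]>-5)
q=C[m][:,:2].astype(np.float32); print(len(q),cv2.minAreaRect(q),q.min(0),q.max(0))
print([(r['location'],r['confidence']) for r in env.spot_point('wrist','dish')])
```

```text
t 14.65 pos [431.4  72.8 228.6] rpy [ 3.141e+00 -2.000e-03  7.700e-02] F [-0.9 -0.5 -1. ] open 0.458
   (433, 92, 50) -> [  2.7 -19.1 178.5]
  rv None
1379 ((451.1440734863281, 98.79003143310547), (162.62454223632812, 123.18348693847656), 20.182531356811523) [355.56842   15.023001] [509.90344 174.9126 ]
[([286.9, 169.8], 0.72)]
```

View pics/g_w.png

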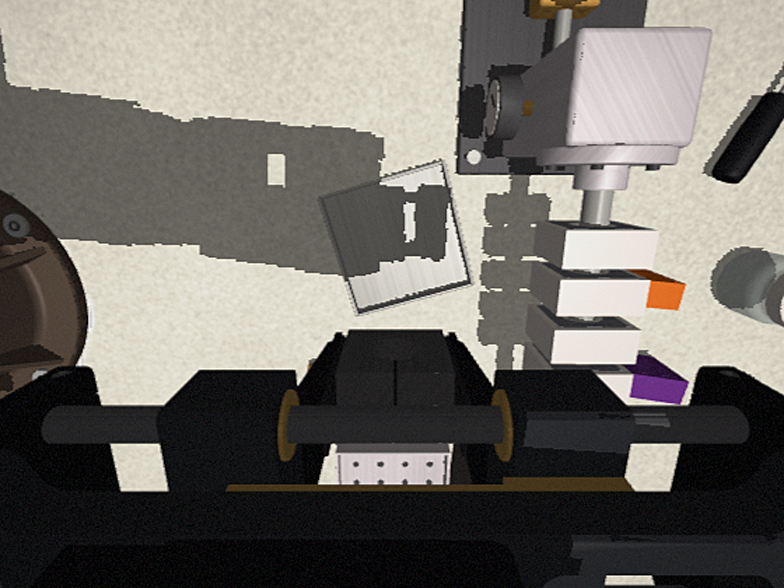

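Run:
```python
from h import *
c=env.calibration('wrist');M=np.array(c['cam_to_world'])
W=[]
for u,v in [(320,198),(442,160),(470,285),(358,315)]:
    r=M[:3,:3]@np.array([(u/1.4-c['cx'])/c['fx'],(v/1.4-c['cy'])/c['fy'],1]);o=M[:3,3]
    W.append(o+r*(16-o[2])/r[2])
W=np.array(W);print(W.round(1),W.mean(0),np.linalg.norm(np.roll(W,-1,0)-W,axis=1))
print(proj('wrist',(433,92,16)))
```

```text
[[362.3 123.2  16. ]
 [469.  164.1  16. ]
 [508.2  52.2  16. ]
 [402.2  13.7  16. ]] [435.42687743  88.28822562  16.        ] [114.32115731 118.5565529  112.76087461 116.56304175]
(np.float64(282.31542066249534), np.float64(170.0389868455283))
```

Run:
```python
from h import *
R=Ro.from_euler('xyz',[np.pi,0,-0.15])*Ro.from_rotvec([np.radians(40),0,0])
to((427,104,130),(427,104,22),R=R)
```

```text
t 14.75 pos [434.3  70.9 228.6] rpy [ 3.14  -0.004  0.075] F [-0.7 -0.9 -0.3] open 0.457
   (427, 104, 130) -> [ -5.1 -33.7  98.5]
   (427, 104, 22) -> [ -5.5 -33.8 206.5]
  rv [39.9  4.3 12.5]
```

Emit:
arm_command(motion=[-1, -5, -34, 30, 8, 1, 2.5, -1, -5, -34, 60, 16, 2, 5, -1, -5, -34, 80, 24, 2.6, 7.5, -1, -5, -34, 98, 32, 3.4, 10, -1, -5, -34, 98, 39.9, 4.3, 12.5, -1, -5, -34, 98, 39.9, 4.3, 12.5, -1, -5, -34, 98, 39.9, 4.3, 12.5])

```text
t: 15.45
eef_pos: [427.6, 102.3, 129.5]
tcp_rot: [-2.446, 0.003, -0.154]
ft_force: [-0.9, 0.1, -0.7]
opening: 0.462
```

Run:
```python
from h import *
to((427,104,22))
p,d=env.read_camera('scene');save('h_s',p[100:300,200:440],3.2)
```

```text
t 15.45 pos [427.6 102.3 129.5] rpy [-2.446  0.003 -0.154] F [-0.9  0.1 -0.7] open 0.462
   (427, 104, 22) -> [-0.6 67.7 83.5]
  rv None
```

View pics/h_s.png

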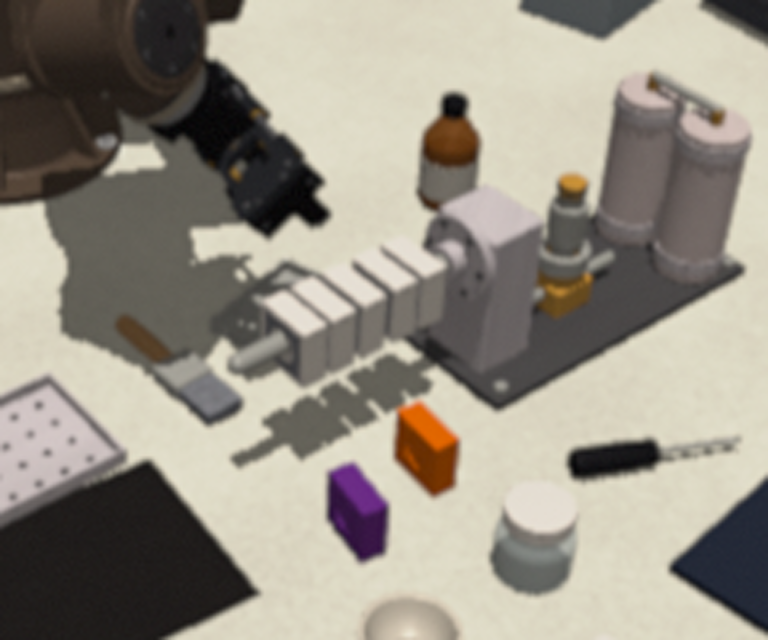

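Emit:
arm_command(motion=[-1, 0, 20, 25, 0, 0, 0, -1, 0, 40, 50, 0, 0, 0, -1, 0, 57, 70, 0, 0, 0, -1, 0, 68, 83, 0, 0, 0, -1, 0, 68, 83, 0, 0, 0])

```text
t: 16.0
eef_pos: [427.0, 105.7, 21.9]
tcp_rot: [-2.445, 0.003, -0.15]
ft_force: [-0.3, -0.4, -0.2]
opening: 0.461
```

Emit:
arm_command(motion=[0.2, 0, 0, 1, 0, 0, 0, 0.2, 0, 0, 1, 0, 0, 0, 0.2, 0, 0, 1, 0, 0, 0, 0.2, 0, 0, 1, 0, 0, 0, 0.2, 0, -20, -24, 0, 0, 0, 0.2, 0, -50, -60, 0, 0, 0, 0.2, 0, -80, -96, 0, 0, 0, 0.2, 0, -106, -127, 0, 0, 0, 0.2, 0, -106, -127, 0, 0, 0])

```text
t: 16.9
eef_pos: [428.2, 104.2, 192.5]
tcp_rot: [-2.445, -0.007, -0.153]
ft_force: [0.5, -0.1, -0.1]
opening: 0.601
```

Run:
```python
from h import *
to((568.1,-9,250),yaw=0.074)
c=env.calibration('wrist');p,d=env.read_camera('wrist');save('i_w',p,1.4)
```

```text
t 16.9 pos [428.2 104.2 192.5] rpy [-2.445 -0.007 -0.153] F [ 0.5 -0.1 -0.1] open 0.601
   (568.1, -9, 250) -> [ 155.8   33.2 -101.4]
  rv [-39.7  -4.9 -12.3]
```

View pics/i_w.png

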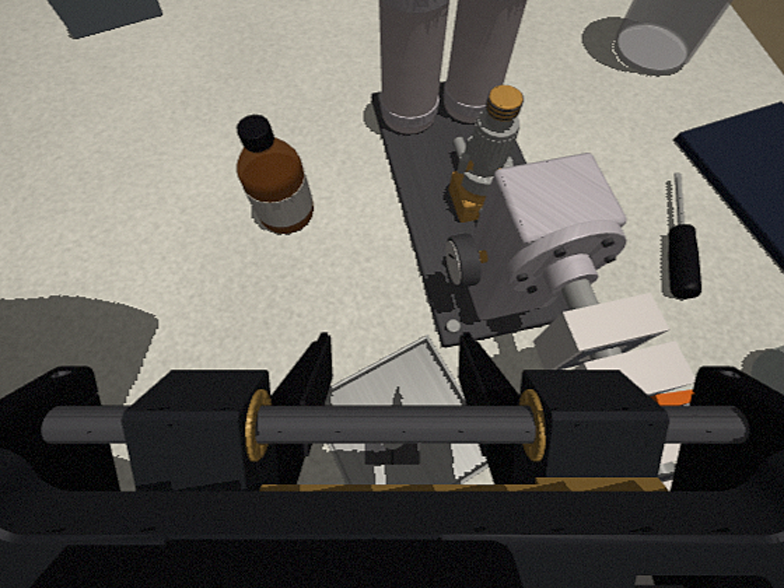

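Emit:
arm_command(motion=[1, 0, -30, -37, 0, 0, 0, 1, 0, -30, -60, -8, -1, -2.5, 1, 40, -10, -80, -16, -2, -5, 1, 80, 10, -101, -24, -3, -7.5, 1, 120, 33, -101, -32, -4, -10, 1, 156, 33, -101, -39.7, -4.9, -12.3, 1, 156, 33, -101, -39.7, -4.9, -12.3, 1, 156, 33, -101, -39.7, -4.9, -12.3, 1, 156, 33, -101, -39.7, -4.9, -12.3])

```text
t: 17.85
eef_pos: [566.8, -8.4, 243.1]
tcp_rot: [-3.136, 0.01, 0.073]
ft_force: [-0.0, -0.4, 0.0]
opening: 1.001
```

Run:
```python
from h import *
to((568.1,-9,111),yaw=0.074)
c=env.calibration('wrist');p,d=env.read_camera('wrist');save('j_w',p,1.4)
C=cloud('wrist',d,c);ok=d>0
P=C[ok&(C[...,2]>141)&(C[...,2]<156)&(C[...,0]>500)&(C[...,0]<620)]
for lo,hi in [(-25,6),(6,36),(37,67),(70,100),(101,131)]:
    q=P[(P[:,1]>lo)&(P[:,1]<hi)]
    if len(q): print(lo,hi,len(q),'mid',np.percentile(q[:,0],[1,99]).mean().round(1),'y',np.percentile(q[:,1],[2,98]).round(1))
```

```text
t 17.85 pos [566.8  -8.4 243.1] rpy [-3.136  0.01   0.073] F [-0.  -0.4  0. ] open 1.001
   (568.1, -9, 111) -> [  2.5   1.4 132.1]
  rv [-0.3  0.6 -0. ]
-25 6 1613 mid 568.1 y [-20.1   5.3]
6 36 1670 mid 565.9 y [ 9.6 34.3]
37 67 1838 mid 563.7 y [40.7 65.5]
70 100 2021 mid 561.1 y [74.1 98.5]
101 131 2327 mid 558.8 y [104.1 129.3]
```

View pics/j_w.png

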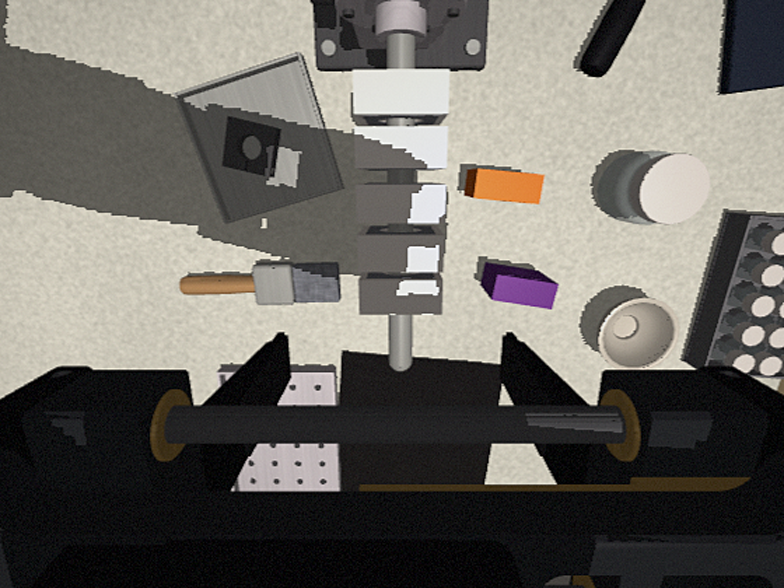

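Emit:
arm_command(motion=[1, 2.5, 0.6, 45, -0.3, 0.6, 0, 1, 2.5, 0.6, 90, -0.3, 0.6, 0, 1, 2.5, 0.6, 120, -0.3, 0.6, 0, 1, 2.5, 0.6, 131.5, -0.3, 0.6, 0, 1, 2.5, 0.6, 131.5, -0.3, 0.6, 0, -1, 2.5, 0.6, 131.5, -0.3, 0.6, 0, -1, 2.5, 0.6, 131.5, -0.3, 0.6, 0, -1, 2.5, 0.6, 131.5, -0.3, 0.6, 0, -1, 2.5, 0.6, 131.5, -0.3, 0.6, 0, -1, 2.5, 0.6, 131.5, -0.3, 0.6, 0, -1, 2.5, 0.6, 131.5, -0.3, 0.6, 0])

```text
t: 19.0
eef_pos: [569.3, -8.4, 112.9]
tcp_rot: [3.14, -0.003, 0.074]
ft_force: [-0.2, 0.2, 3.3]
opening: 0.59
```

Run:
```python
from h import *
to((568.1+.0735*95,-8-95,114),(568.1+.0735*95,-8-95,200),yaw=0.074)
```

```text
t 19.0 pos [569.3  -8.4 112.9] rpy [ 3.14e+00 -3.00e-03  7.40e-02] F [-0.2  0.2  3.3] open 0.59
   (575.0825, -103, 114) -> [-1.2 94.7 -1. ]
   (575.0825, -103, 200) -> [ -1.   94.9 -87. ]
  rv [ 0.1 -0.2 -0. ]
```

Emit:
arm_command(motion=[-1, 0, 0, -2.5, 0, 0, 0, -1, -0.5, 15, -2.5, 0, 0, 0, -1, -0.5, 30, -2.5, 0, 0, 0, -1, -0.5, 45, -2.5, 0, 0, 0, -1, -0.5, 60, -2.5, 0, 0, 0, -1, -1, 78, -2.5, 0, 0, 0, -1, -1, 97, -2.5, 0, 0, 0, -1, -1, 97, -2.5, 0, 0, 0])

```text
t: 19.8
eef_pos: [575.5, -108.1, 115.2]
tcp_rot: [3.139, -0.003, 0.071]
ft_force: [0.8, -0.1, -0.8]
opening: 0.59
```

```bash
cat >> h.py <<'E'
def tray(cam='top',yaw_ref=0.074):
    p,d=env.read_camera(cam);C=cloud(cam,d);ok=d>0
    best=None
    r=env.silhouettes(cam,'tray')[:1]
    m=r[0]['region']&ok&(C[...,2]<20)
    q=C[m][:,:2].astype(np.float32);print('sil',r[0]['confidence'],cv2.minAreaRect(q))
    X,Y,Z=[C[...,i] for i in range(3)]
    m=ok&(Z>9)&(Z<20)&(X>370)&(X<560)&(Y>-420)&(Y<-100)
    q=C[m][:,:2].astype(np.float32)
    if len(q)>20: print('rim',len(q),cv2.minAreaRect(q))
    return p
E
python3 - <<'E'
from h import *
p=tray();save('k_t',p[150:330,150:450],2.6)
to((575,-105,200))
E
```

```text
sil 0.84 ((454.56732177734375, -267.30517578125), (127.66476440429688, 255.0785369873047), 3.722259998321533)
rim 250 ((473.6329345703125, -263.3783264160156), (163.04287719726562, 250.4225616455078), 4.214747905731201)
t 19.9 pos [ 575.2 -106.   115.1] rpy [ 3.14e+00 -2.00e-03  7.20e-02] F [-0.  -1.  -2.1] open 0.587
   (575, -105, 200) -> [  0.1  -0.9 -84.9]
  rv None
```

View pics/k_t.png

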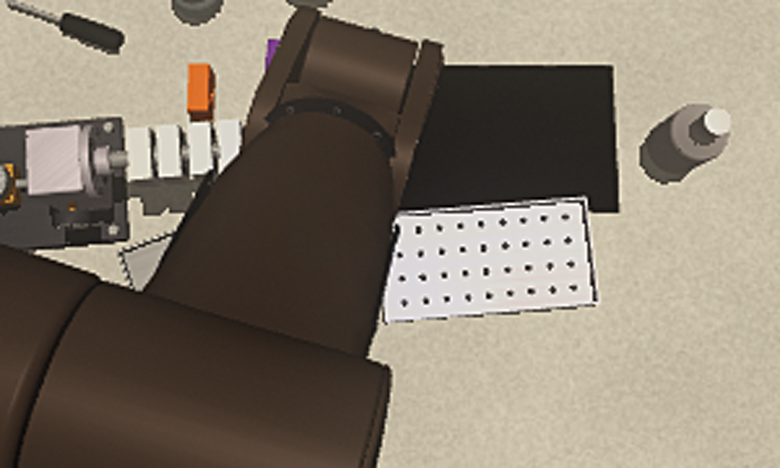

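Run:
```python
from h import *
to((461.6,-355.3,150),(461.6,-355.3,24),yaw=0.074)
```

```text
t 19.9 pos [ 575.2 -106.   115.1] rpy [ 3.14e+00 -2.00e-03  7.20e-02] F [-0.  -1.  -2.1] open 0.587
   (461.6, -355.3, 150) -> [-131.2  240.5  -34.8]
   (461.6, -355.3, 24) -> [-131.5  240.3   91.2]
  rv [ 0.1 -0.1 -0.1]
```

Emit:
arm_command(motion=[-1, -23, 42, -35, 0, 0, 0, -1, -46, 85, -35, 0, 0, 0, -1, -69, 127, -35, 0, 0, 0, -1, -92, 170, -35, 0, 0, 0, -1, -115, 212, -30, 0, 0, 0, -1, -131, 240, -10, 0, 0, 0, -1, -131, 240, 25, 0, 0, 0, -1, -131, 240, 60, 0, 0, 0, -1, -131, 240, 80, 0, 0, 0, -1, -131, 240, 87, 0, 0, 0, -1, -131, 240, 87, 0, 0, 0])

```text
t: 21.0
eef_pos: [462.6, -353.8, 27.9]
tcp_rot: [3.141, -0.002, 0.074]
ft_force: [0.1, 0.6, -0.9]
opening: 0.591
```

Run:
```python
from h import *
p=tray('scene');save('l_s',p[150:350,80:350],2.9)
to((461.6,-355.3,24),yaw=0.074)
```

```text
sil 0.71 ((454.04058837890625, -265.89892578125), (134.23422241210938, 251.09658813476562), 3.942232608795166)
rim 560 ((454.21343994140625, -265.5977783203125), (133.13034057617188, 252.03138732910156), 3.7574989795684814)
t 21.1 pos [ 463.2 -354.4   29.4] rpy [ 3.139e+00 -3.000e-03  7.400e-02] F [-0.5  0.2 -0.3] open 0.587
   (461.6, -355.3, 24) -> [-1.7  0.7  5.4]
  rv [ 0.2 -0.2  0. ]
```

View pics/l_s.png

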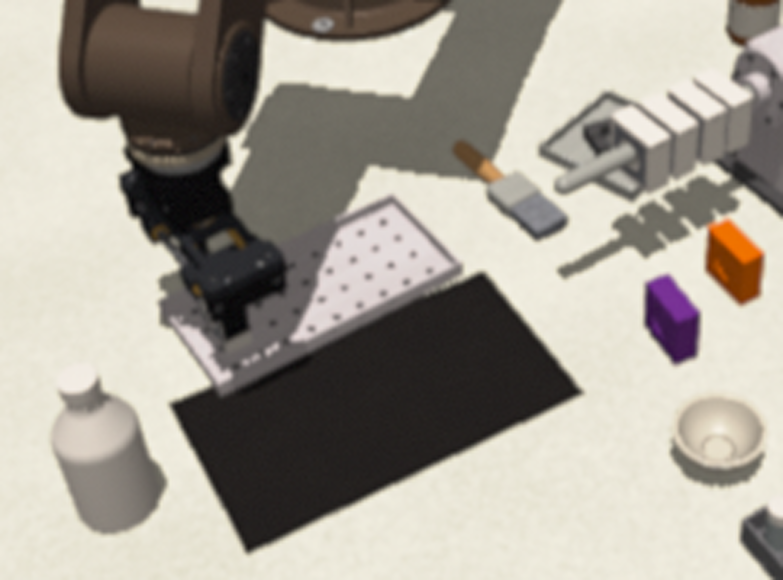

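Emit:
arm_command(motion=[-1, 0, 0, 2.5, 0, 0, 0, -1, 0, 0, 4.5, 0, 0, 0, -1, 0, 0, 4.5, 0, 0, 0])

```text
t: 21.4
eef_pos: [462.7, -354.4, 24.2]
tcp_rot: [3.139, -0.003, 0.074]
ft_force: [0.6, -0.4, -1.7]
opening: 0.589
```

Not touching clearly yet; lower a bit more.

Emit:
arm_command(motion=[-1, 0, 0, 1, 0, 0, 0, -1, 0, 0, 2, 0, 0, 0, -1, 0, 0, 2, 0, 0, 0])

```text
t: 21.7
eef_pos: [462.7, -354.4, 22.0]
tcp_rot: [3.14, -0.003, 0.074]
ft_force: [-0.8, 0.2, 1.2]
opening: 0.588
```

Emit:
arm_command(motion=[0.5, 0, 0, 0, 0, 0, 0, 0.5, 0, 0, 0, 0, 0, 0, 0.5, 0, 0, 0, 0, 0, 0, 0.5, 0, 0, 0, 0, 0, 0, 0.5, 0, 0, -20, 0, 0, 0, 0.5, 0, 0, -60, 0, 0, 0, 0.5, 0, 0, -110, 0, 0, 0, 1, 0, 0, -160, 0, 0, 0, 1, 0, 0, -190, 0, 0, 0])

```text
t: 22.6
eef_pos: [462.6, -354.4, 215.8]
tcp_rot: [3.137, -0.005, 0.074]
ft_force: [-0.2, 0.2, -0.3]
opening: 0.862
```

Run:
```python
from h import *
p=tray('scene');save('m_s',p[150:350,80:350],2.9)
to((565.9,22,220),(565.9,22,112.5),yaw=0.074)
```

```text
sil 0.8 ((453.37640380859375, -266.2882080078125), (135.99111938476562, 250.08224487304688), 4.049322605133057)
rim 636 ((453.5907287597656, -265.11669921875), (135.82200622558594, 252.28677368164062), 4.301366329193115)
t 22.7 pos [ 463.2 -355.   216.4] rpy [ 3.134 -0.008  0.074] F [ 0.1 -0.3 -0.1] open 0.943
   (565.9, 22, 220) -> [ 130.2 -368.4   -5.4]
   (565.9, 22, 112.5) -> [ 129.4 -369.2  102.1]
  rv [ 0.4 -0.4 -0. ]
```

View pics/m_s.png

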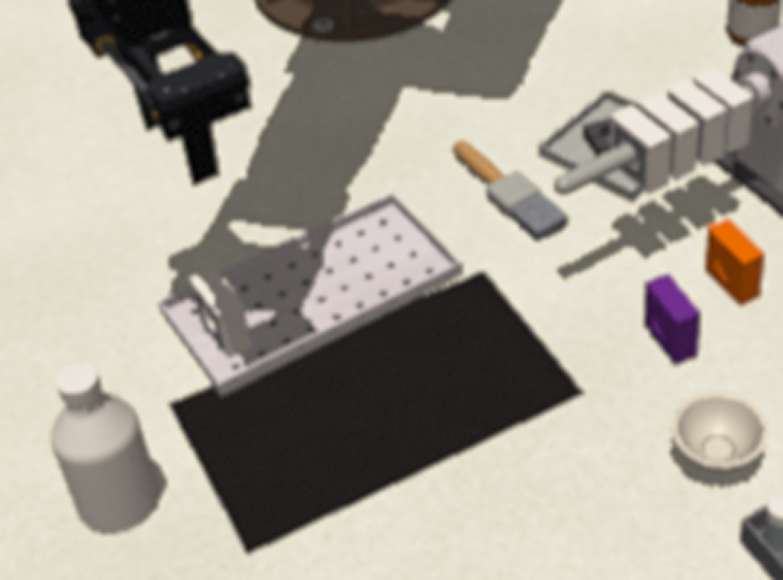

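Emit:
arm_command(motion=[1, 16, -46, -5, 0, 0, 0, 1, 32, -92, -5, 0, 0, 0, 1, 48, -138, -5, 0, 0, 0, 1, 64, -184, -5, 0.2, -0.2, 0, 1, 80, -230, -5, 0.4, -0.4, 0, 1, 98, -276, -5, 0.4, -0.4, 0, 1, 114, -322, -5, 0.4, -0.4, 0, 1, 130, -368.5, -5, 0.4, -0.4, 0, 1, 130, -368.5, -5, 0.4, -0.4, 0, 1, 130, -368.5, -5, 0.4, -0.4, 0])

```text
t: 23.7
eef_pos: [564.3, 23.9, 215.5]
tcp_rot: [-3.136, 0.006, 0.076]
ft_force: [0.0, -0.1, -0.7]
opening: 0.997
```

```bash
cat >> h.py <<'E'
def cass(z=112.5):
    to((565.9,22,z),yaw=0.074)
    c=env.calibration('wrist');p,d=env.read_camera('wrist')
    C=cloud('wrist',d,c);ok=d>0
    P=C[ok&(C[...,2]>141)&(C[...,2]<156)&(C[...,0]>500)&(C[...,0]<620)]
    for lo,hi in [(-25,6),(6,36),(37,69),(70,101),(101.5,133)]:
        q=P[(P[:,1]>lo)&(P[:,1]<hi)]
        if len(q)>50: print(lo,hi,len(q),'mid',np.percentile(q[:,0],[1,99]).mean().round(1),'y',np.percentile(q[:,1],[2,98]).round(1))
    return p
E
python3 - <<'E'
from h import *
p=cass();save('n_w',p)
E
```

```text
t 23.7 pos [564.3  23.9 215.5] rpy [-3.136  0.006  0.076] F [ 0.  -0.1 -0.7] open 0.997
   (565.9, 22, 112.5) -> [  2.    2.6 103. ]
  rv [-0.3  0.3  0.1]
6 36 1952 mid 565.8 y [ 9.8 35. ]
37 69 2100 mid 563.5 y [41.  66.1]
70 101 2257 mid 561.0 y [74.4 98.9]
101.5 133 2499 mid 558.8 y [104.9 129.4]
```

Emit:
arm_command(motion=[1, 2, 2.4, 45, -0.3, 0.3, 0, 1, 2, 2.4, 80, -0.3, 0.3, 0, 1, 2, 2.4, 103, -0.3, 0.3, 0, 1, 2, 2.4, 103, -0.3, 0.3, 0, -1, 2, 2.4, 103, -0.3, 0.3, 0, -1, 2, 2.4, 103, -0.3, 0.3, 0, -1, 2, 2.4, 103, -0.3, 0.3, 0, -1, 2, 2.4, 103, -0.3, 0.3, 0, -1, 2, 2.4, 103, -0.3, 0.3, 0, -1, 2, 2.4, 103, -0.3, 0.3, 0])

```text
t: 24.75
eef_pos: [566.5, 21.3, 113.9]
tcp_rot: [3.141, -0.001, 0.074]
ft_force: [-0.9, -0.0, 3.3]
opening: 0.582
```

Run:
```python
from h import *
to((565.8+.0735*126,22-126,114.5),yaw=0.074)
```

```text
t 24.75 pos [566.5  21.3 113.9] rpy [ 3.141e+00 -1.000e-03  7.400e-02] F [-0.9 -0.   3.3] open 0.582
   (575.0609999999999, -104, 114.5) -> [ -0.7 125.5  -0.6]
  rv [ 0.  -0.1 -0. ]
```

Emit:
arm_command(motion=[-1, 0, 0, -2.5, 0, 0, 0, -1, 0, 15, -2.5, 0, 0, 0, -1, 0, 32, -2.5, 0, 0, 0, -1, 0, 50, -2.5, 0, 0, 0, -1, -0.3, 68, -2.5, 0, 0, 0, -1, -0.5, 86, -2.5, 0, 0, 0, -1, -0.7, 105, -2.5, 0, 0, 0, -1, -0.7, 126, -2.5, 0, 0, 0, -1, -0.7, 126, -2.5, 0, 0, 0])

```text
t: 25.65
eef_pos: [574.9, -107.8, 115.8]
tcp_rot: [3.141, -0.001, 0.071]
ft_force: [0.1, 1.2, -0.5]
opening: 0.587
```

Run:
```python
from h import *
p=tray('top');save('o_t',p[150:330,150:450],2.6)
to((458.3,-310.4,150),(458.3,-310.4,28),yaw=0.074)
```

```text
sil 0.72 ((455.9617919921875, -264.8471374511719), (127.70390319824219, 251.46255493164062), 4.209230422973633)
rim 276 ((455.1390686035156, -265.0596618652344), (126.00428009033203, 251.14193725585938), 4.1973185539245605)
t 25.75 pos [ 574.6 -105.5  115.8] rpy [-3.141 -0.     0.072] F [-0.6  0.6 -0.5] open 0.585
   (458.3, -310.4, 150) -> [-130.7  196.   -34.3]
   (458.3, -310.4, 28) -> [-130.7  196.    87.7]
  rv [-0.  -0.  -0.1]
```

View pics/o_t.png

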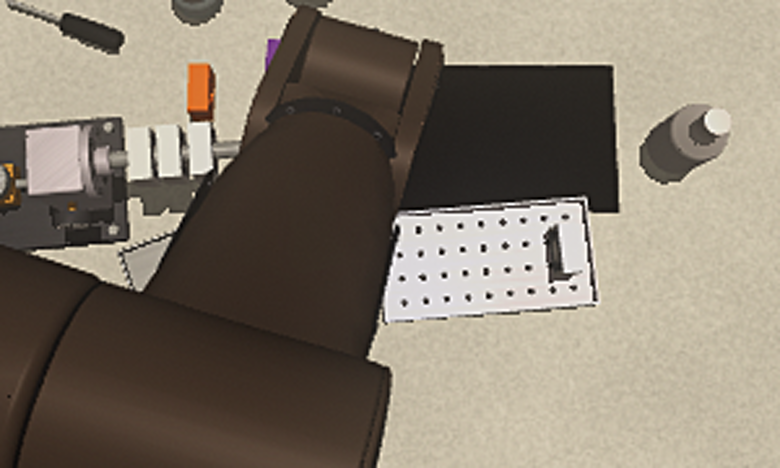

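Emit:
arm_command(motion=[-1, -26, 40, -34, 0, 0, 0, -1, -55, 82, -34, 0, 0, 0, -1, -82, 123, -34, 0, 0, 0, -1, -109, 164, -34, 0, 0, 0, -1, -130.7, 196, -15, 0, 0, 0, -1, -130.7, 196, 20, 0, 0, 0, -1, -130.7, 196, 60, 0, 0, 0, -1, -130.7, 196, 80, 0, 0, 0, -1, -130.7, 196, 87, 0, 0, 0, -1, -130.7, 196, 90, 0, 0, 0, -1, -130.7, 196, 90, 0, 0, 0])

```text
t: 26.85
eef_pos: [459.5, -309.5, 26.6]
tcp_rot: [3.141, -0.001, 0.074]
ft_force: [-0.1, 0.7, -0.3]
opening: 0.587
```

Emit:
arm_command(motion=[-1, 0, 0, 1.5, 0, 0, 0, -1, 0, 0, 3, 0, 0, 0, -1, 0, 0, 3, 0, 0, 0])

```text
t: 27.15
eef_pos: [459.2, -309.6, 23.4]
tcp_rot: [3.141, -0.001, 0.074]
ft_force: [0.5, -0.5, -1.8]
opening: 0.59
```

Emit:
arm_command(motion=[-1, 0, 0, 1.2, 0, 0, 0, -1, 0, 0, 1.2, 0, 0, 0, 0.5, 0, 0, 1.2, 0, 0, 0, 0.5, 0, 0, 1.2, 0, 0, 0, 0.5, 0, 0, 1.2, 0, 0, 0, 0.5, 0, 0, 1.2, 0, 0, 0, 0.5, 0, 0, -20, 0, 0, 0, 0.5, 0, 0, -60, 0, 0, 0, 0.5, 0, 0, -110, 0, 0, 0, 1, 0, 0, -160, 0, 0, 0, 1, 0, 0, -190, 0, 0, 0])

```text
t: 28.25
eef_pos: [459.3, -309.9, 216.6]
tcp_rot: [3.139, -0.003, 0.074]
ft_force: [0.4, -0.3, -0.7]
opening: 0.862
```

Run:
```python
from h import *
to((563.5,53.5,218),yaw=0.074)
p,d=env.read_camera('scene');save('q_s',p[150:350,80:350],2.9)
```

```text
t 28.25 pos [ 459.3 -309.9  216.6] rpy [ 3.139e+00 -3.000e-03  7.400e-02] F [ 0.4 -0.3 -0.7] open 0.862
   (563.5, 53.5, 218) -> [ 130.6 -354.7   -1.9]
  rv [ 0.2 -0.2 -0. ]
```

View pics/q_s.png

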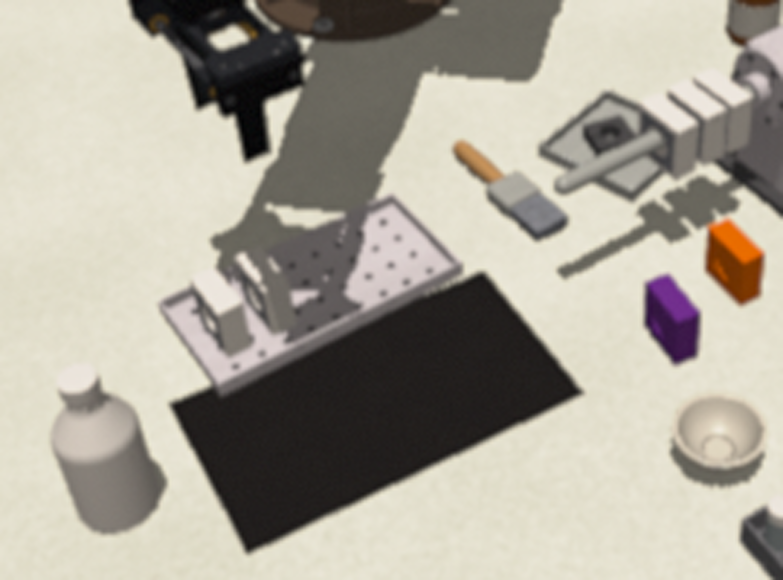

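Two standing in the tray. Next, cassette 3.

Emit:
arm_command(motion=[1, 16, -44, -2, 0, 0, 0, 1, 32, -88, -2, 0, 0, 0, 1, 48, -132, -2, 0, 0, 0, 1, 65, -177, -2, 0, 0, 0, 1, 82, -222, -2, 0, 0, 0, 1, 98, -266, -2, 0, 0, 0, 1, 114, -310, -2, 0, 0, 0, 1, 130.5, -354.5, -2, 0.2, -0.2, 0, 1, 130.5, -354.5, -2, 0.2, -0.2, 0, 1, 130.5, -354.5, -2, 0.2, -0.2, 0])

```text
t: 29.3
eef_pos: [562.8, 54.4, 214.4]
tcp_rot: [-3.138, 0.004, 0.076]
ft_force: [-0.0, 0.8, 1.3]
opening: 0.996
```

Run:
```python
from h import *
p=cass();to((563.5,53.5,112.5))
```

```text
t 29.3 pos [562.8  54.4 214.4] rpy [-3.138  0.004  0.076] F [-0.   0.8  1.3] open 0.996
   (565.9, 22, 112.5) -> [  1.   32.9 101.8]
  rv [-0.2  0.2  0.1]
37 69 1976 mid 563.4 y [41.5 66.5]
70 101 2112 mid 561.0 y [74.7 99.6]
101.5 133 2276 mid 558.8 y [104.8 129.4]
t 29.35 pos [562.7  53.4 214.5] rpy [-3.138  0.004  0.074] F [-0.5 -0.4 -0.3] open 0.999
   (563.5, 53.5, 112.5) -> [  1.2   0.3 102. ]
  rv None
```

Emit:
arm_command(motion=[1, 1, -0.3, 45, -0.2, 0.2, 0, 1, 1, -0.3, 80, -0.2, 0.2, 0, 1, 1, -0.3, 102, -0.2, 0.2, 0, 1, 1, -0.3, 102, -0.2, 0.2, 0, -1, 1, -0.3, 102, -0.2, 0.2, 0, -1, 1, -0.3, 102, -0.2, 0.2, 0, -1, 1, -0.3, 102, -0.2, 0.2, 0, -1, 1, -0.3, 102, -0.2, 0.2, 0, -1, 1, -0.3, 102, -0.2, 0.2, 0, -1, 1, -0.3, 102, -0.2, 0.2, 0])

```text
t: 30.35
eef_pos: [563.8, 54.3, 113.4]
tcp_rot: [3.141, -0.001, 0.074]
ft_force: [-0.3, -0.6, 3.0]
opening: 0.587
```

Run:
```python
from h import *
to((563.5+.0735*158,54-158,114.5),yaw=0.074)
```

```text
t 30.35 pos [563.8  54.3 113.4] rpy [ 3.141e+00 -1.000e-03  7.400e-02] F [-0.3 -0.6  3. ] open 0.587
   (575.113, -104, 114.5) -> [ -0.4 158.7  -1.1]
  rv [ 0.  -0.1 -0. ]
```

Emit:
arm_command(motion=[-1, 0, 0, -2.5, 0, 0, 0, -1, 0, 18, -2.5, 0, 0, 0, -1, 0, 38, -2.5, 0, 0, 0, -1, 0, 58, -2.5, 0, 0, 0, -1, 0, 78, -2.5, 0, 0, 0, -1, -0.2, 98, -2.5, 0, 0, 0, -1, -0.4, 118, -2.5, 0, 0, 0, -1, -0.4, 138, -2.5, 0, 0, 0, -1, -0.4, 158, -2.5, 0, 0, 0, -1, -0.4, 158, -2.5, 0, 0, 0])

```text
t: 31.35
eef_pos: [575.0, -105.2, 115.5]
tcp_rot: [3.141, -0.001, 0.072]
ft_force: [-0.1, -0.1, 0.1]
opening: 0.589
```

Run:
```python
from h import *
p=tray('top');
to((455,-265.5,150),(455,-265.5,24),yaw=0.074)
```

```text
sil 0.83 ((456.02728271484375, -265.66021728515625), (127.7457504272461, 250.31463623046875), 4.17719030380249)
rim 293 ((455.08917236328125, -261.86297607421875), (126.42774200439453, 258.02557373046875), 4.17719030380249)
t 31.45 pos [ 574.7 -103.3  115.4] rpy [-3.141 -0.     0.073] F [-1.   0.3 -1.4] open 0.589
   (455, -265.5, 150) -> [-131.1  153.1  -34.6]
   (455, -265.5, 24) -> [-131.2  153.1   91.4]
  rv [-0.  -0.  -0.1]
```

Emit:
arm_command(motion=[-1, -33, 38, -34, 0, 0, 0, -1, -66, 76, -34, 0, 0, 0, -1, -99, 114, -34, 0, 0, 0, -1, -131, 153, -20, 0, 0, 0, -1, -131, 153, 20, 0, 0, 0, -1, -131, 153, 60, 0, 0, 0, -1, -131, 153, 80, 0, 0, 0, -1, -131, 153, 88, 0, 0, 0, -1, -131, 153, 91, 0, 0, 0, -1, -131, 153, 93, 0, 0, 0, -1, -131, 153, 93, 0, 0, 0])

```text
t: 32.55
eef_pos: [456.1, -265.5, 23.3]
tcp_rot: [3.141, -0.002, 0.074]
ft_force: [0.3, 0.1, -0.6]
opening: 0.583
```

Emit:
arm_command(motion=[-1, 0, 0, 1, 0, 0, 0, -1, 0, 0, 1, 0, 0, 0, 0.5, 0, 0, 1, 0, 0, 0, 0.5, 0, 0, 1, 0, 0, 0, 0.5, 0, 0, 1, 0, 0, 0, 0.5, 0, 0, 1, 0, 0, 0, 0.5, 0, 0, -20, 0, 0, 0, 0.5, 0, 0, -60, 0, 0, 0, 0.5, 0, 0, -110, 0, 0, 0, 1, 0, 0, -160, 0, 0, 0, 1, 0, 0, -190, 0, 0, 0])

```text
t: 33.65
eef_pos: [455.8, -265.8, 216.1]
tcp_rot: [3.139, -0.004, 0.074]
ft_force: [-0.5, 0.4, -0.5]
opening: 0.862
```

Run:
```python
from h import *
to((561,86.5,218),yaw=0.074)
p,d=env.read_camera('scene');save('r_s',p[150:350,80:350],2.9)
```

```text
t 33.65 pos [ 455.8 -265.8  216.1] rpy [ 3.139 -0.004  0.074] F [-0.5  0.4 -0.5] open 0.862
   (561, 86.5, 218) -> [ 130.8 -343.6   -2.3]
  rv [ 0.1 -0.2 -0. ]
```

View pics/r_s.png

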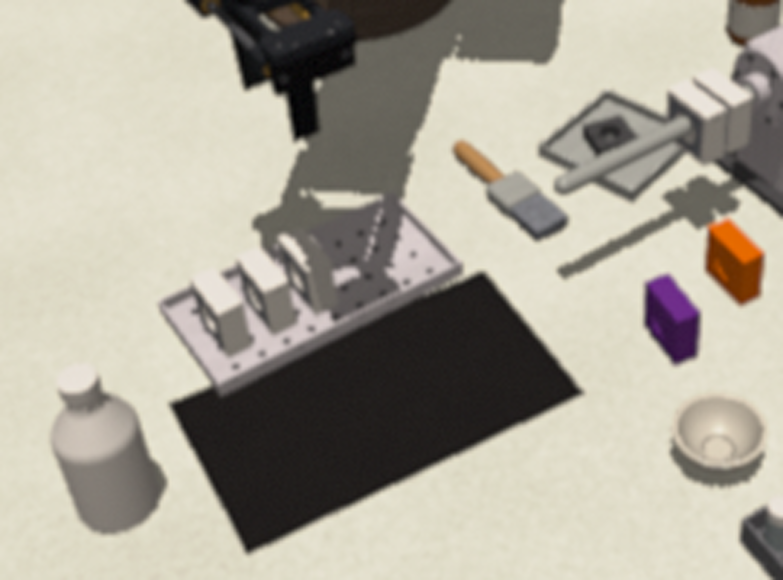

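Emit:
arm_command(motion=[1, 16, -43, -2, 0, 0, 0, 1, 32, -86, -2, 0, 0, 0, 1, 48, -129, -2, 0, 0, 0, 1, 65, -172, -2, 0, 0, 0, 1, 82, -215, -2, 0, 0, 0, 1, 98, -258, -2, 0, 0, 0, 1, 114, -301, -2, 0, 0, 0, 1, 131, -343.5, -2, 0.1, -0.2, 0, 1, 131, -343.5, -2, 0.1, -0.2, 0, 1, 131, -343.5, -2, 0.1, -0.2, 0])

```text
t: 34.7
eef_pos: [560.5, 87.4, 213.9]
tcp_rot: [-3.14, 0.004, 0.076]
ft_force: [-0.3, -1.0, -0.5]
opening: 1.0
```

Run:
```python
from h import *
p=cass();to((561,87,112.5))
```

```text
t 34.7 pos [560.5  87.4 213.9] rpy [-3.14   0.004  0.076] F [-0.3 -1.  -0.5] open 1.0
   (565.9, 22, 112.5) -> [  0.8  65.8 101.3]
  rv [-0.1  0.2  0.1]
70 101 1990 mid 560.9 y [74.5 99.8]
101.5 133 2125 mid 558.7 y [105.2 130.2]
t 34.75 pos [560.4  86.5 214. ] rpy [-3.14   0.004  0.074] F [0.2 0.  0.1] open 0.999
   (561, 87, 112.5) -> [  1.   -0.3 101.5]
  rv None
```

Emit:
arm_command(motion=[1, 0.9, -0.3, 45, -0.1, 0.2, 0, 1, 0.9, -0.3, 80, -0.1, 0.2, 0, 1, 0.9, -0.3, 101.5, -0.1, 0.2, 0, 1, 0.9, -0.3, 101.5, -0.1, 0.2, 0, -1, 0.9, -0.3, 101.5, -0.1, 0.2, 0, -1, 0.9, -0.3, 101.5, -0.1, 0.2, 0, -1, 0.9, -0.3, 101.5, -0.1, 0.2, 0, -1, 0.9, -0.3, 101.5, -0.1, 0.2, 0, -1, 0.9, -0.3, 101.5, -0.1, 0.2, 0, -1, 0.9, -0.3, 101.5, -0.1, 0.2, 0])

```text
t: 35.75
eef_pos: [561.5, 87.2, 113.4]
tcp_rot: [3.142, -0.001, 0.074]
ft_force: [-1.0, -0.4, 3.8]
opening: 0.586
```

Run:
```python
from h import *
to((561+.0735*191,87-191,114.5),yaw=0.074)
```

```text
t 35.75 pos [561.5  87.2 113.4] rpy [ 3.142e+00 -1.000e-03  7.400e-02] F [-1.  -0.4  3.8] open 0.586
   (575.0385, -104, 114.5) -> [ -0.6 191.7  -1.1]
  rv [ 0.  -0.1 -0. ]
```

Emit:
arm_command(motion=[-1, 0, 0, -2.5, 0, 0, 0, -1, 0, 18, -2.5, 0, 0, 0, -1, 0, 38, -2.5, 0, 0, 0, -1, 0, 58, -2.5, 0, 0, 0, -1, 0, 78, -2.5, 0, 0, 0, -1, -0.2, 98, -2.5, 0, 0, 0, -1, -0.4, 118, -2.5, 0, 0, 0, -1, -0.4, 138, -2.5, 0, 0, 0, -1, -0.5, 158, -2.5, 0, 0, 0, -1, -0.5, 178, -2.5, 0, 0, 0, -1, -0.5, 191, -2.5, 0, 0, 0, -1, -0.5, 191, -2.5, 0, 0, 0])

```text
t: 36.95
eef_pos: [575.0, -104.5, 115.5]
tcp_rot: [3.141, -0.001, 0.072]
ft_force: [-0.5, -0.1, 0.0]
opening: 0.585
```

Run:
```python
from h import *
p=tray('top');save('s_t',p[150:330,150:450],2.6)
to((451.7,-220.6,150),(451.7,-220.6,23.5),yaw=0.074)
```

```text
sil 0.87 ((454.5616455078125, -266.2008056640625), (126.45722198486328, 248.46266174316406), 4.035985946655273)
rim 314 ((455.24432373046875, -264.8365478515625), (126.38842010498047, 250.9684600830078), 4.164383888244629)
t 37.05 pos [ 574.8 -103.   115.4] rpy [-3.141 -0.     0.073] F [-0.2 -0.1 -1. ] open 0.588
   (451.7, -220.6, 150) -> [-131.3  108.3  -34.6]
   (451.7, -220.6, 23.5) -> [-131.4  108.3   91.9]
  rv [-0. -0. -0.]
```

View pics/s_t.png

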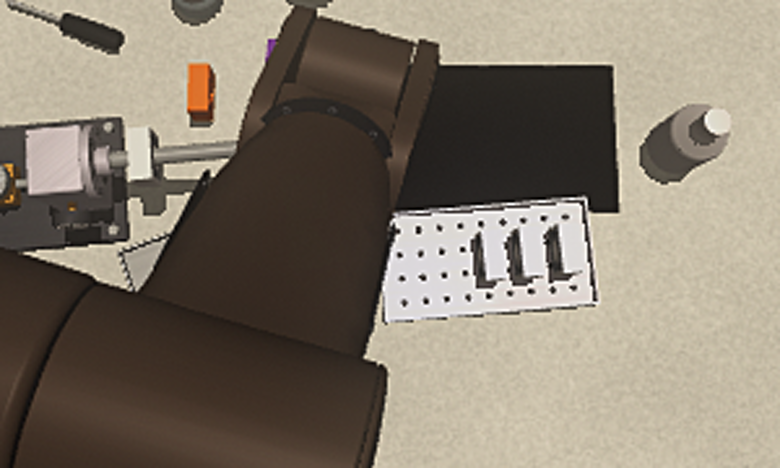

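Emit:
arm_command(motion=[-1, -36, 30, -34, 0, 0, 0, -1, -72, 60, -34, 0, 0, 0, -1, -105, 88, -34, 0, 0, 0, -1, -131, 108, -20, 0, 0, 0, -1, -131, 108, 20, 0, 0, 0, -1, -131, 108, 60, 0, 0, 0, -1, -131, 108, 80, 0, 0, 0, -1, -131, 108, 88, 0, 0, 0, -1, -131, 108, 91, 0, 0, 0, -1, -131, 108, 93, 0, 0, 0, -1, -131, 108, 93, 0, 0, 0])

```text
t: 38.15
eef_pos: [452.8, -220.7, 23.2]
tcp_rot: [3.141, -0.002, 0.074]
ft_force: [-0.2, 0.0, -1.2]
opening: 0.587
```

Emit:
arm_command(motion=[-1, 0, 0, 1, 0, 0, 0, -1, 0, 0, 1, 0, 0, 0, 0.5, 0, 0, 1, 0, 0, 0, 0.5, 0, 0, 1, 0, 0, 0, 0.5, 0, 0, 1, 0, 0, 0, 0.5, 0, 0, 1, 0, 0, 0, 0.5, 0, 0, -20, 0, 0, 0, 0.5, 0, 0, -60, 0, 0, 0, 0.5, 0, 0, -110, 0, 0, 0, 1, 0, 0, -160, 0, 0, 0, 1, 0, 0, -190, 0, 0, 0])

```text
t: 39.25
eef_pos: [452.5, -220.9, 216.1]
tcp_rot: [3.139, -0.004, 0.074]
ft_force: [1.4, 0.1, -0.1]
opening: 0.866
```

Run:
```python
from h import *
to((558.7,117.5,218),yaw=0.074)
```

```text
t 39.25 pos [ 452.5 -220.9  216.1] rpy [ 3.139 -0.004  0.074] F [ 1.4  0.1 -0.1] open 0.866
   (558.7, 117.5, 218) -> [ 130.8 -329.7   -2.2]
  rv [ 0.1 -0.2 -0. ]
```

Emit:
arm_command(motion=[1, 17, -41, -2, 0, 0, 0, 1, 34, -82, -2, 0, 0, 0, 1, 50, -123, -2, 0, 0, 0, 1, 66, -165, -2, 0, 0, 0, 1, 82, -206, -2, 0, 0, 0, 1, 98, -247, -2, 0, 0, 0, 1, 114, -289, -2, 0, 0, 0, 1, 131, -329.7, -2, 0.1, -0.2, 0, 1, 131, -329.7, -2, 0.1, -0.2, 0, 1, 131, -329.7, -2, 0.1, -0.2, 0])

```text
t: 40.25
eef_pos: [558.3, 118.5, 214.1]
tcp_rot: [-3.14, 0.004, 0.076]
ft_force: [-0.2, 0.4, 0.5]
opening: 1.003
```

Run:
```python
from h import *
p=cass();to((558.7,117.5,112.5))
```

```text
t 40.25 pos [558.3 118.5 214.1] rpy [-3.14   0.004  0.076] F [-0.2  0.4  0.5] open 1.003
   (565.9, 22, 112.5) -> [  0.7  96.9 101.4]
  rv [-0.1  0.2  0.1]
101.5 133 1970 mid 558.7 y [105.4 130.6]
t 40.3 pos [558.2 117.6 214.2] rpy [-3.14   0.004  0.074] F [-0.1 -0.8  0.7] open 1.001
   (558.7, 117.5, 112.5) -> [  0.9   0.3 101.7]
  rv None
```

Emit:
arm_command(motion=[1, 0.9, 0, 45, -0.1, 0.2, 0, 1, 0.9, 0, 80, -0.1, 0.2, 0, 1, 0.9, 0, 101.5, -0.1, 0.2, 0, 1, 0.9, 0, 101.5, -0.1, 0.2, 0, -1, 0.9, 0, 101.5, -0.1, 0.2, 0, -1, 0.9, 0, 101.5, -0.1, 0.2, 0, -1, 0.9, 0, 101.5, -0.1, 0.2, 0, -1, 0.9, 0, 101.5, -0.1, 0.2, 0, -1, 0.9, 0, 101.5, -0.1, 0.2, 0, -1, 0.9, 0, 101.5, -0.1, 0.2, 0])

```text
t: 41.3
eef_pos: [559.2, 118.0, 113.4]
tcp_rot: [3.142, -0.001, 0.074]
ft_force: [-0.7, -0.6, 3.2]
opening: 0.584
```

Run:
```python
from h import *
to((558.7+.0735*221.5,117.5-221.5,114.5),yaw=0.074)
```

```text
t 41.3 pos [559.2 118.  113.4] rpy [ 3.142e+00 -1.000e-03  7.400e-02] F [-0.7 -0.6  3.2] open 0.584
   (574.9802500000001, -104.0, 114.5) -> [ -0.7 222.6  -1.1]
  rv [ 0.  -0.1 -0. ]
```

Emit:
arm_command(motion=[-1, 0, 0, -2.5, 0, 0, 0, -1, 0, 18, -2.5, 0, 0, 0, -1, 0, 38, -2.5, 0, 0, 0, -1, 0, 58, -2.5, 0, 0, 0, -1, 0, 78, -2.5, 0, 0, 0, -1, -0.2, 98, -2.5, 0, 0, 0, -1, -0.4, 118, -2.5, 0, 0, 0, -1, -0.4, 138, -2.5, 0, 0, 0, -1, -0.5, 158, -2.5, 0, 0, 0, -1, -0.6, 178, -2.5, 0, 0, 0, -1, -0.6, 200, -2.5, 0, 0, 0, -1, -0.6, 222, -2.5, 0, 0, 0, -1, -0.6, 222, -2.5, 0, 0, 0])

```text
t: 42.6
eef_pos: [575.0, -105.5, 115.5]
tcp_rot: [3.141, -0.001, 0.072]
ft_force: [0.3, 0.4, 0.0]
opening: 0.585
```

Run:
```python
from h import *
p=tray('top');save('t_t',p[150:330,150:450],2.6)
to((448.4,-175.7,150),(448.4,-175.7,23.5),yaw=0.074)
```

```text
sil 0.97 ((455.2845153808594, -266.8262939453125), (126.20166015625, 254.79820251464844), 4.0511932373046875)
rim 316 ((455.1637878417969, -264.73760986328125), (126.21319580078125, 250.71722412109375), 4.187714576721191)
t 42.7 pos [ 574.7 -103.4  115.4] rpy [-3.141 -0.     0.073] F [ 1.1  0.  -1. ] open 0.588
   (448.4, -175.7, 150) -> [-131.2   62.9  -34.7]
   (448.4, -175.7, 23.5) -> [-131.2   62.9   91.8]
  rv [-0.  -0.  -0.1]
```

View pics/t_t.png

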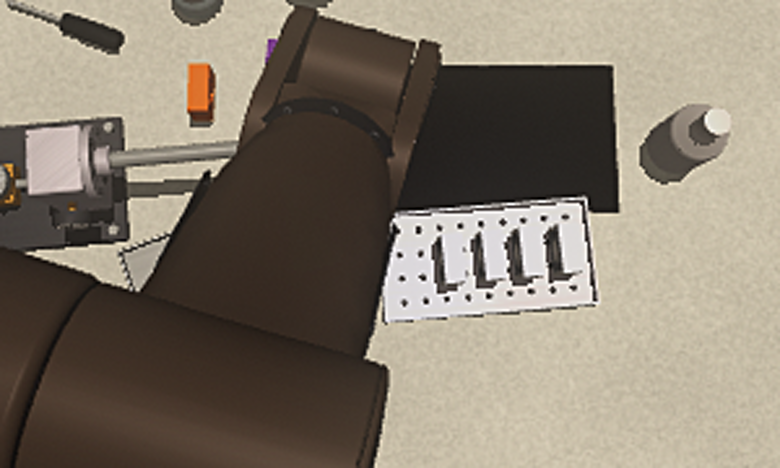

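Emit:
arm_command(motion=[-1, -38, 18, -34, 0, 0, 0, -1, -78, 37, -34, 0, 0, 0, -1, -110, 53, -34, 0, 0, 0, -1, -131, 63, -20, 0, 0, 0, -1, -131, 63, 20, 0, 0, 0, -1, -131, 63, 60, 0, 0, 0, -1, -131, 63, 80, 0, 0, 0, -1, -131, 63, 88, 0, 0, 0, -1, -131, 63, 91, 0, 0, 0, -1, -131, 63, 93, 0, 0, 0, -1, -131, 63, 93, 0, 0, 0])

```text
t: 43.8
eef_pos: [449.4, -175.9, 23.2]
tcp_rot: [3.141, -0.002, 0.074]
ft_force: [0.3, -1.1, -0.8]
opening: 0.59
```

Emit:
arm_command(motion=[-1, 0, 0, 1, 0, 0, 0, -1, 0, 0, 1, 0, 0, 0, 0.5, 0, 0, 1, 0, 0, 0, 0.5, 0, 0, 1, 0, 0, 0, 0.5, 0, 0, 1, 0, 0, 0, 0.5, 0, 0, 1, 0, 0, 0, 0.5, 0, 0, -20, 0, 0, 0, 0.5, 0, 0, -60, 0, 0, 0, 0.5, 0, 0, -110, 0, 0, 0, 0.5, 0, 0, -160, 0, 0, 0, 0.5, 0, 0, -160, 0, 0, 0])

```text
t: 44.9
eef_pos: [450.7, -176.9, 188.0]
tcp_rot: [3.136, -0.009, 0.074]
ft_force: [1.1, -0.5, -0.4]
opening: 0.751
```

Run:
```python
from h import *
p=tray('scene');save('u_s',p[150:350,80:350],2.9)
p,d=env.read_camera('top');save('u_t',p,1.4)
C=cloud('top',d);
to((395,-240,120))
```

```text
sil 0.95 ((453.11175537109375, -265.6748046875), (133.7084503173828, 252.19070434570312), 3.9525325298309326)
rim 706 ((453.9476318359375, -265.8451232910156), (131.94497680664062, 251.32044982910156), 3.9230074882507324)
t 45.05 pos [ 448.5 -175.8  182.1] rpy [-3.142e+00 -1.000e-03  7.400e-02] F [ 0.  -0.7 -0.7] open 0.754
   (395, -240, 120) -> [-58.1  60.1  62.1]
  rv None
```

View pics/u_s.png

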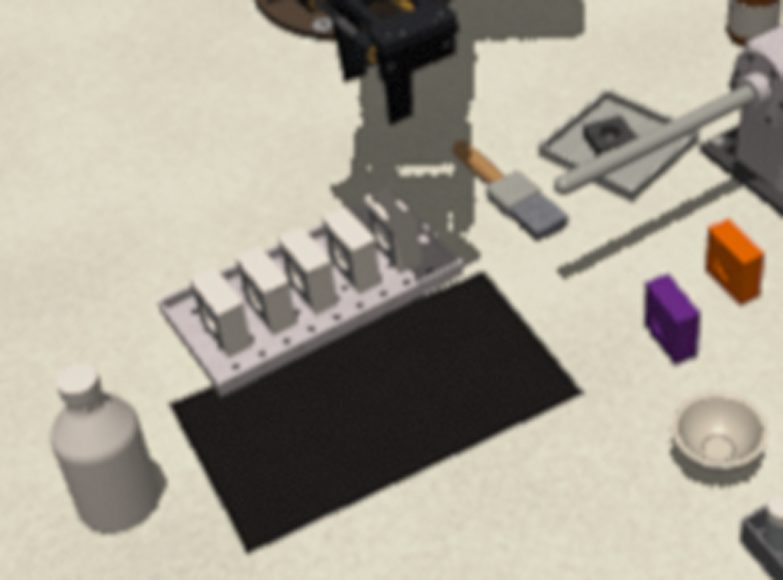

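View pics/u_t.png

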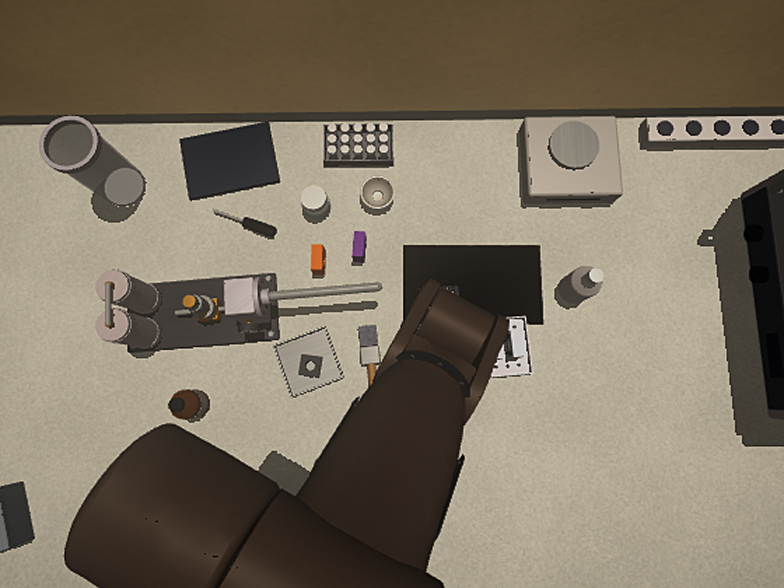

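Run:
```python
from h import *
to((355,-272.7,182),(355,-272.7,7),yaw=-1.497)
```

```text
t 45.05 pos [ 448.5 -175.8  182.1] rpy [-3.142e+00 -1.000e-03  7.400e-02] F [ 0.  -0.7 -0.7] open 0.754
   (355, -272.7, 182) -> [-1.004e+02  8.980e+01  1.000e-01]
   (355, -272.7, 7) -> [-100.5   89.8  175.1]
  rv [-0. -0. 90.]
```

Emit:
arm_command(motion=[1, -33, 30, 0, 0, 0, 8, 1, -66, 60, 0, 0, 0, 16, 1, -100, 90, 0, 0, 0, 24, 1, -100, 90, 0, 0, 0, 32, 1, -100, 90, 0, 0, 0, 40, 1, -100, 90, 0, 0, 0, 48, 1, -100, 90, 0, 0, 0, 56, 1, -100, 90, 0, 0, 0, 64, 1, -100, 90, 0, 0, 0, 72, 1, -100, 90, 0, 0, 0, 80, 1, -100, 90, 0, 0, 0, 88, 1, -100, 90, 0, 0, 0, 90, 1, -100, 90, 0, 0, 0, 90])

```text
t: 46.35
eef_pos: [355.2, -272.6, 180.9]
tcp_rot: [3.14, 0.002, -1.498]
ft_force: [-0.9, -0.6, 0.5]
opening: 0.996
```

Run:
```python
from h import *
to((355,-272.7,7),yaw=-1.497)
c=env.calibration('wrist');p,d=env.read_camera('wrist');save('v_w',p,1.4)
p=tray('scene')
p=tray('top')
```

```text
t 46.35 pos [ 355.2 -272.6  180.9] rpy [ 3.140e+00  2.000e-03 -1.498e+00] F [-0.9 -0.6  0.5] open 0.996
   (355, -272.7, 7) -> [  0.5   0.  173.9]
  rv [ 0.1  0.1 -0. ]
sil 0.72 ((454.8741455078125, -265.8077392578125), (132.5033416748047, 251.71653747558594), 4.2852702140808105)
rim 711 ((453.68212890625, -265.9862060546875), (134.9814910888672, 251.1342010498047), 4.075681209564209)
sil 0.91 ((457.3258056640625, -262.5177917480469), (130.30490112304688, 253.9611053466797), 4.3451762199401855)
rim 271 ((465.2524719238281, -262.00250244140625), (143.82354736328125, 265.0065002441406), 13.711633682250977)
```

View pics/v_w.png

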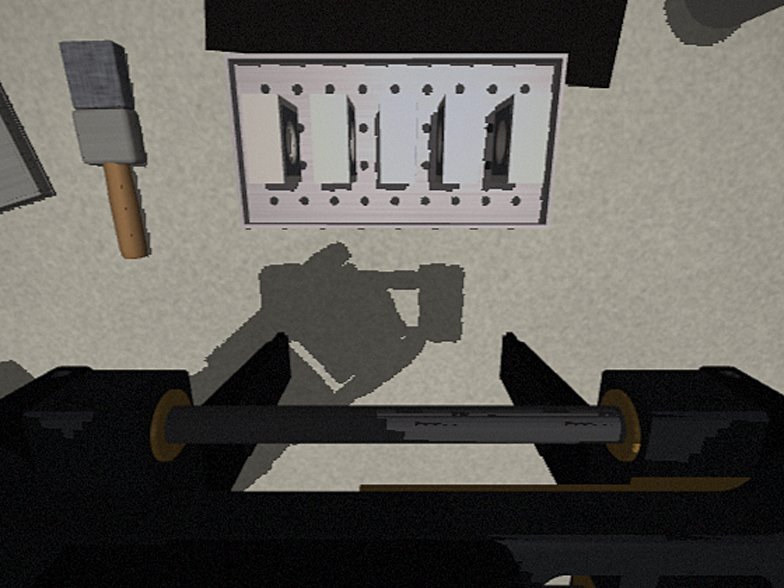

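Emit:
arm_command(motion=[1, 0, 0, 45, 0, 0, 0, 1, 0, 0, 90, 0, 0, 0, 1, 0, 0, 130, 0, 0, 0, 1, 0, 0, 160, 0, 0, 0, 1, 0, 0, 174, 0, 0, 0, 1, 0, 0, 174, 0, 0, 0, 1, 0, -8, 174, 0, 0, 0, 1, 0, -16, 174, 0, 0, 0, 1, 0, -20, 174, 0, 0, 0, 1, 0, -20, 174, 0, 0, 0])

```text
t: 47.6
eef_pos: [376.8, -271.7, 9.1]
tcp_rot: [-3.14, -0.001, -1.496]
ft_force: [0.4, 0.4, 0.0]
opening: 0.997
```

Run:
```python
from h import *
to((530,-280,7),yaw=-1.58)
```

```text
t 47.6 pos [ 376.8 -271.7    9.1] rpy [-3.140e+00 -1.000e-03 -1.496e+00] F [0.4 0.4 0. ] open 0.997
   (530, -280, 7) -> [  19.7 -152.2    2.4]
  rv [-0.1 -0.1  4.8]
```

Emit:
arm_command(motion=[1, 0, -2, 2, 0, 0, 0, 1, 0, -5, 2, 0, 0, 0, 1, 0.5, -9, 2, 0, 0, 0, 1, 1, -13, 2, 0, 0, 0.2, 1, 2, -17, 2, 0, 0, 0.4, 1, 3, -21, 2, 0, 0, 0.6, 1, 3.5, -25, 2, 0, 0, 0.8, 1, 4, -29, 2, 0, 0, 1, 1, 4.5, -33, 2, 0, 0, 1.2, 1, 5, -37, 2, 0, 0, 1.4, 1, 5.5, -41, 2, 0, 0, 1.6, 1, 6, -45, 2, 0, 0, 1.8, 1, 6.5, -49, 2, 0, 0, 2, 1, 7, -53, 2, 0, 0, 2.2, 1, 7.5, -57, 2, 0, 0, 2.4, 1, 8, -61, 2, 0, 0, 2.6, 1, 8.5, -65, 2, 0, 0, 2.8, 1, 9, -69, 2, 0, 0, 3, 1, 9.5, -72, 2, 0, 0, 3, 1, 9.5, -73, 2, 0, 0, 3])

```text
t: 49.6
eef_pos: [448.4, -275.1, 6.3]
tcp_rot: [3.14, 0.002, -1.549]
ft_force: [-6.4, -1.1, 2.9]
opening: 1.001
```

Run:
```python
from h import *
p,d=env.read_camera('scene');save('w_s',p[150:350,80:350],2.9)
C=cloud('scene',d);r=env.silhouettes('scene','tray')[:1][0];m=r['region']&(d>0)&(C[...,2]<20)
print(r['confidence'],cv2.minAreaRect(C[m][:,:2].astype(np.float32)))
to((529,-280,7),yaw=-1.58)
```

```text
0.95 ((515.60693359375, -273.791015625), (147.45643615722656, 252.52613830566406), 0.3629573881626129)
t 49.7 pos [ 448.4 -275.1    6.2] rpy [ 3.140e+00  2.000e-03 -1.549e+00] F [-4.7  1.7  1.6] open 1.002
   (529, -280, 7) -> [  6.6 -80.4  -0.9]
  rv [0.1 0.1 1.7]
```

View pics/w_s.png

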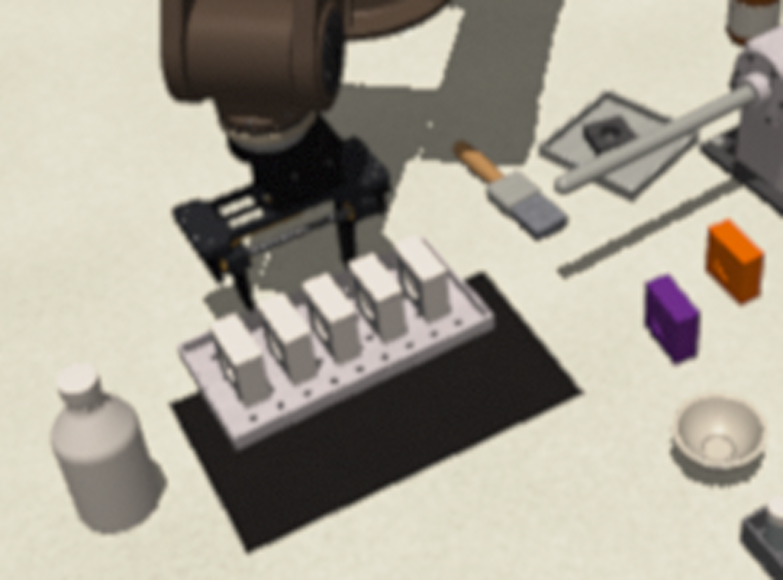

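Emit:
arm_command(motion=[1, 0, -3, 0, 0, 0, 0, 1, 0.3, -7, 0, 0, 0, 0, 1, 0.6, -11, 0, 0, 0, 0.2, 1, 0.9, -15, 0, 0, 0, 0.3, 1, 1.2, -19, 0, 0, 0, 0.4, 1, 1.5, -23, 0, 0, 0, 0.5, 1, 1.8, -28, 0, 0, 0, 0.6, 1, 2, -33, 0, 0, 0, 0.7, 1, 2.3, -38, 0, 0, 0, 0.8, 1, 2.6, -43, 0, 0, 0, 0.9, 1, 2.9, -48, 0, 0, 0, 1, 1, 3.2, -53, 0, 0, 0, 1.1, 1, 3.5, -58, 0, 0, 0, 1.2, 1, 3.8, -63, 0, 0, 0, 1.3, 1, 4, -68, 0, 0, 0, 1.4, 1, 4.2, -72, 0, 0, 0, 1.5, 1, 4.4, -76, 0, 0, 0, 1.6, 1, 4.4, -78, 0, 0, 0, 1.6, 1, 4.4, -79, 0, 0, 0, 1.6, 1, 4.4, -79, 0, 0, 0, 1.6])

```text
t: 51.7
eef_pos: [527.6, -278.0, 6.3]
tcp_rot: [3.14, 0.001, -1.578]
ft_force: [-4.1, 0.3, 2.5]
opening: 1.0
```

Run:
```python
from h import *
p,d=env.read_camera('scene');save('x_s',p[150:350,80:350],2.9)
C=cloud('scene',d);r=env.silhouettes('scene','tray')[:1][0];m=r['region']&(d>0)&(C[...,2]<20)
print(r['confidence'],cv2.minAreaRect(C[m][:,:2].astype(np.float32)))
to((529,-280,7),yaw=-1.58)
```

```text
0.7 ((600.699951171875, -274.31671142578125), (259.35443115234375, 132.5663604736328), 89.81424713134766)
t 51.8 pos [ 527.5 -278.     6.2] rpy [ 3.140e+00  1.000e-03 -1.578e+00] F [-5.2  0.4  2. ] open 1.003
   (529, -280, 7) -> [ 2.  -1.5 -0.8]
  rv [0.1 0.1 0.1]
```

View pics/x_s.png

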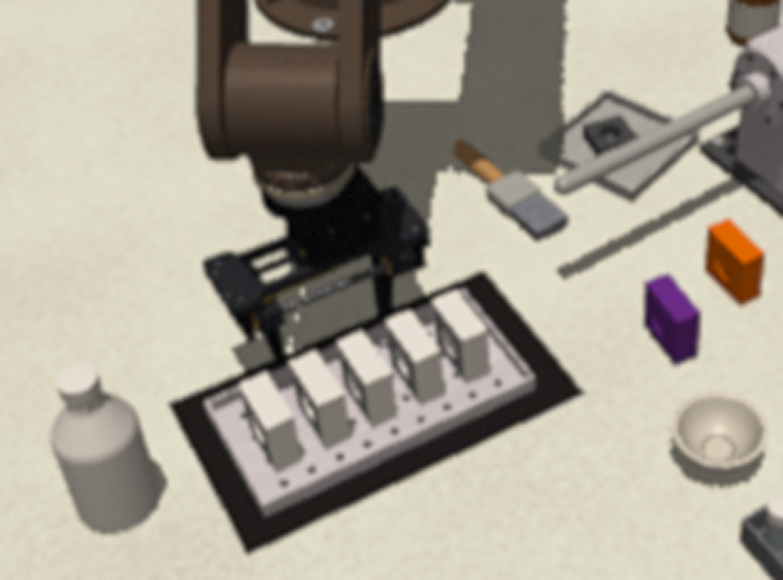

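Emit:
arm_command(motion=[1, 0, 5, 0, 0, 0, 0, 1, 0, 20, 0, 0, 0, 0, 1, 0, 40, 0, 0, 0, 0, 1, 0, 60, -40, 0, 0, 0, 1, 0, 60, -90, 0, 0, 0, 1, 0, 60, -140, 0, 0, 0, 1, 0, 60, -190, 0, 0, 0, 1, 40, 60, -220, 0, 0, 0, 1, 90, 60, -220, 0, 0, 0, 1, 140, 60, -220, 0, 0, 0, 1, 190, 60, -220, 0, 0, 0, 1, 240, 70, -220, 0, 0, 0, 1, 290, 90, -220, 0, 0, 0, 1, 320, 110, -220, 0, 0, 0, 1, 320, 110, -220, 0, 0, 0, 1, 320, 110, -220, 0, 0, 0])

```text
t: 53.4
eef_pos: [415.4, -598.2, 225.8]
tcp_rot: [-3.141, 0.0, -1.579]
ft_force: [0.1, 0.2, 0.8]
opening: 0.999
```

Run:
```python
from h import *
to((400,-600,220))
p,d=env.read_camera('top');save('y_t',p[140:310,60:440],2.1)
C=cloud('top',d);X,Y,Z=[C[...,i] for i in range(3)];ok=d>0
for n in('tray','mat'):
  r=env.silhouettes('top',n)[:1][0];m=r['region']&ok&(Z<20);print(n,r['confidence'],cv2.minAreaRect(C[m][:,:2].astype(np.float32)))
p2,d2=env.read_camera('scene');save('y_s',p2,1.4)
for n in('jar','bottle','wash','mortar','driver','brush','collar','dish'):
  r=env.silhouettes('top',n)[:1]
  if r: m=r[0]['region']&ok;print(n,np.median(C[m],0).round(0))
C2=cloud('scene',d2);m=(d2>0)&(abs(C2[...,0]-545)<20)&(abs(C2[...,1]-305)<20)
h=np.histogram(C2[m][:,2],bins=np.arange(66,153,3));print(dict(zip(h[1].tolist(),h[0].tolist())))
m=ok&(abs(X-545)<20)&(abs(Y-305)<20)
h=np.histogram(C[m][:,2],bins=np.arange(66,153,3));print(dict(zip(h[1].tolist(),h[0].tolist())))
```

```text
t 53.4 pos [ 415.4 -598.2  225.8] rpy [-3.141  0.    -1.579] F [0.1 0.2 0.8] open 0.999
   (400, -600, 220) -> [ 1.9 15.3  5.8]
  rv None
tray 0.96 ((602.0314331054688, -279.2774658203125), (134.45233154296875, 257.4480285644531), 1.1256539821624756)
mat 0.83 ((601.0205078125, -272.22589111328125), (310.96844482421875, 185.90826416015625), 89.89432525634766)
jar [773.  72.  68.]
bottle [347. 319.  81.]
wash [ 578. -482.   98.]
mortar [815. -62.  22.]
driver [734. 204.  23.]
brush [448. -44.  19.]
collar [426.  83.  19.]
dish [435.  91.   4.]
{66: 9, 69: 15, 72: 25, 75: 13, 78: 4, 81: 3, 84: 10, 87: 5, 90: 11, 93: 12, 96: 11, 99: 13, 102: 9, 105: 13, 108: 13, 111: 9, 114: 10, 117: 13, 120: 21, 123: 16, 126: 9, 129: 10, 132: 3, 135: 7, 138: 10, 141: 12, 144: 20, 147: 19}
{66: 11, 69: 14, 72: 25, 75: 4, 78: 1, 81: 3, 84: 2, 87: 5, 90: 3, 93: 4, 96: 8, 99: 1, 102: 5, 105: 5, 108: 6, 111: 6, 114: 5, 117: 7, 120: 29, 123: 17, 126: 7, 129: 0, 132: 0, 135: 3, 138: 3, 141: 6, 144: 39, 147: 32}
```

View pics/y_t.png

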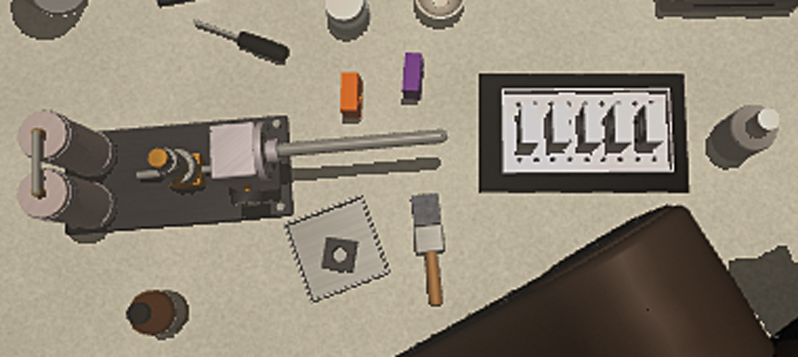

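View pics/y_s.png

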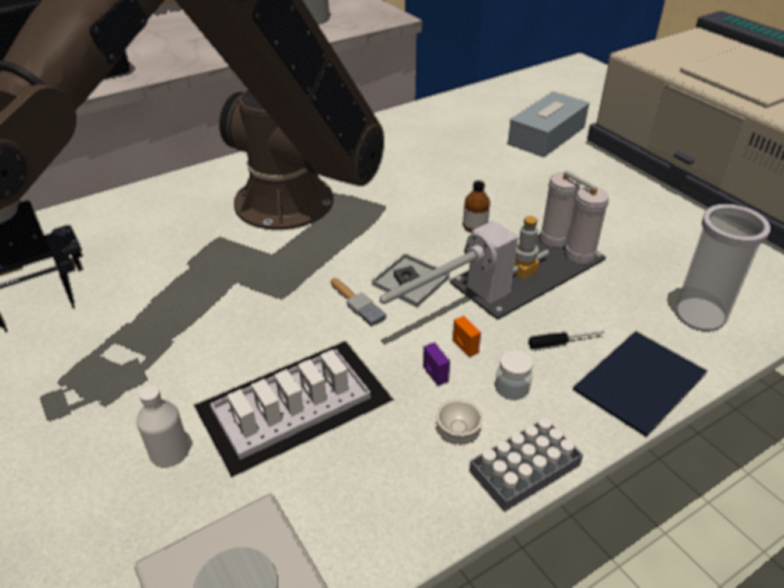

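```bash
python3 -c "
from cell import env
print(env.job_done())"
```

```text
the job is handed in; nothing more can be done
None
```

The whole job is done in the order you asked, and I handed it in at about 54 s of the 210 s allowed.

- **Vent:** I lifted the sleeve about 12 mm, turned it clockwise to its stop and let it drop. Its top edge now reads about 122 mm, against 117 to 118 mm at the start. That matches the roughly 5.5 mm rise expected when it is locked in the notch.
- **Collar:** it came off first, while all five cassettes were still on the bar, and it lies flat in the square steel dish.
- **Cassettes:** all five white cassettes stand upright side by side in the tray, not stacked, and the bar is empty. The orange and purple look-alikes were left alone.
- **Tray:** I pushed it along the bench without lifting it. It lies wholly on the black mat, with black showing on all four sides in the last top view.
- **Other things:** the jar, bottle, wash bottle, mortar and brush read within about 3 mm of where they started. The screwdriver's reading differs by 14 mm along its length; I put that down to what the network picked out of it, since the arm never went near it.

The last tray readings differed slightly: the tray's centre is at y -274 mm from the scene camera and y -279 mm from the top camera. Either way the tray is inside the mat.

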